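# Sort the games pieces into their trays

### The job

Put the games pieces away in the three white trays: both big matchsticks in the long tray, both draughts in the round dish and the domino in the square box, each piece lying flat on the bottom of its tray, none on top of another. One draught was left in the long tray by mistake: take it out before any matchstick goes in. Leave the roll of tape and the mug where they are.

Things in the scene. Friction and masses are not known exactly. Their poses are not given: they have to be found in the camera images.
- match_a: a big wooden matchstick, a square rod 120 x 12 x 12 mm of pale brown wood with a red head at one end, lying on the table. Origin at its centre (6 mm above what it lies on), x along its length towards the head, z up as it starts. Any way round is fine
- match_b: a big wooden matchstick, a square rod 120 x 12 x 12 mm of pale brown wood with a red head at one end, lying on the table. Origin at its centre (6 mm above what it lies on), x along its length towards the head, z up as it starts. Any way round is fine
- draught_a: a dark wooden draughts piece, a flat disc 40 mm across and 14 mm thick with two pale rings on its upper face, lying on the table among the other pieces. Origin at its centre (7 mm above what it lies on), z its axis, up at the start. Its twin is interchangeable in the dish
- draught_b: a dark wooden draughts piece, a flat disc 40 mm across and 14 mm thick with two pale rings on its upper face, lying at the start on the floor of the long tray, where it does not belong. Origin at its centre (7 mm above what it lies on), z its axis, up at the start. Its twin is interchangeable in the dish
- domino: a black domino with a white middle line and white pips, 50 x 25 x 10 mm, lying flat on the table face up. Origin at its centre (5 mm above what it lies on), x along its 50 mm length, z out of its face. Either face may be up in the box
- long_tray: the long white open tray for the matchsticks, fixed to the table: outside 200 x 118 x 28 mm high, walls and floor 4 mm thick (inside 192 x 110 mm). Origin at the centre of its underside, on the table; x along its length, y across it, z up
- round_dish: the round white open dish for the draughts, fixed to the table: outside 150 mm across and 22 mm high, wall and floor 4 mm thick. Origin at the centre of its underside, on the table; z up
- square_box: the square white open box for the domino, fixed to the table: outside 110 x 110 x 28 mm high, walls and floor 4 mm thick. Origin at the centre of its underside, on the table; x and y along its sides, z up
- tape_roll: a yellow roll of tape lying flat on the table, a ring 50 mm across with a 34 mm hole, 19 mm high; stands among the pieces, not part of the job. Origin at the centre of its underside
- mug: a blue china mug standing at the robot's left, 80 mm across and 90 mm high, with a handle; not part of the job. Origin at the centre of its underside
Not all that is in view belongs to the job. What is shaped like the draught_a but blue is not meant. Leave any green look-alike of the round_dish alone.

How it is judged:
By the outcome, as a careful person would: the job done as asked, in the order asked, and still so for the second after the job is handed in, with the robot touching nothing.
It also fails if it takes over 120 s, if anything falls off the work surface, if the arm or the gripper's body presses on something with over 40 N, if the wrist force passes 120 N, or if a joint passes its speed limit or range.

### The arm

A 6-joint arm with a two-finger parallel gripper is mounted at the origin on the work surface. World frame = base frame: x ahead of the robot, y to its left, z up, the work surface at z = 0. Lengths are in mm, angles in rad, forces in N, time in s.
With the tool pointing down it reaches from about 400 to 925 mm from the base axis. Payload 12.5 kg.
Tool frame: the origin (TCP) lies midway between the tips of the shut fingers; the grasp point (between the pads) lies 19 mm behind it; z points along the fingers, y is the direction in which the jaws open and shut (so a half turn about z gives the same grasp; the last joint's range is limited). The gripper opens to 95 mm and grips with 3 to 60 N. Pads are 20 mm wide; open, the fingers measure 119 mm over their backs; the gripper's body (75 mm by 180 mm) begins 59 mm behind the grasp point.
Start: joints at [1.03, 0.491, 1.559, -0, 1.092, -0.106], TCP at [263.256, 566.874, 186.661] pointing down, gripper open.
Joint ranges: [-3.1, 3.1], [-0.84, 2.19], [0.05, 2.79], [-1.13, 4.28], [0.06, 2.93], [-2.69, 2.69]. Speed limits (rad/s): [2.22, 2.22, 2.79, 3.14, 3.14, 3.14].

### API

Orientations are given as [roll, pitch, yaw] about the fixed x, y, z axes, in that order (R = Rz(yaw) Ry(pitch) Rx(roll)).
In Python, from cell import env gives the robot as it stands.
- The arm moves only by the tool drive_tool, never from a script. Its argument "increments" is a list of rows, each a list of 2 entries, a list of its own where there are three numbers: the shift along the tool's x, y, z as a fraction of full scale, then the turn, a rotation vector about the tool's x, y, z as a fraction of full scale. In form: [[[x, y, z], [ax, ay, az]], ...]. A call has 1 to 5 rows; each row shifts and turns the commanded pose from where the row before left it, along the tool's axes as they then stand; what a row does not reach is not made up. Full scale, the value 1, is 30 mm for a shift and 0.08 rad for a turn. A row lasts 1/12 s, in which the tool goes at most 41.7 mm and 7.16 degrees, less where a joint would pass 70% of its speed; a pose out of reach is approached as far as the arm can. A call with a number of a shift or a turn outside -1 to 1 is refused whole. A call with a gripper value outside its range is refused whole. "jaw" is the opening, from -1 (shut) to 1 (fully open), so that 0 is half open, set as the call begins (left out, the last holds). The fingers move at their own pace and stop on an object; the grip force is fixed at half the most. Time passes only in rows, so rows that do not move let the fingers close. It gives the time, the measured TCP pose, the force and the opening at its end, in the units of the state.
- env.state(): the state, without advancing time (a new reading comes with each control period).
- env.read_camera(name): name is "scene" or "top" or "wrist"; returns a dict with "pixels" (480x640x3 uint8, blue, green, red), "vertical_fov" (degrees; the focal length in pixels is half the picture's height over the tangent of half this angle, whatever the lens; pixels are square), "cx", "cy" (the principal point, pixels), "k1" (the pictures are not rectified: a ray, as slopes to the right and down, at radius r is drawn at 1 + k1 r^2 times it, then the intrinsics apply), "world_to_cam" (4x4, takes a point from world to camera coordinates). Camera axes: x right, y down, z forward; pixel columns grow to the right and rows downward; lengths in mm; the calibration is good to about 2 mm. A picture is of the moment at which its call begins. There is no depth.
- env.job_done(): hands the job in, once; it reports no verdict.
Trained networks look in a picture, given as the dict that the camera call returned (one of the last four; its "shot" number tells which), for a name from the list of things; names that differ only in an ending like _2 or _b are one class to them, and where a whole thing is asked for, a point or a joint stands for the part that bears it (a point fixed in the world has none). Each returns a list of dicts, best first, with "score" (0 to 1); they miss things now and then, are a little off and sometimes report something else, mostly with a low value. They report only what shows in the picture. A call takes as long as a camera call. They do not tell look-alikes from the thing itself.
- env.boxes_of(target, picture): "point" ([x, y, z] in mm, in world coordinates, good to about 4 mm: the middle of the surface that is visible of it).
- env.tip_of(target, picture): "point" ([x, y, z] in mm, in world coordinates, good to about 4 mm: a listed point, or the origin of a listed thing).
The state is a dict: "t": time; "joints": joint angles; "qvel": joint speeds; "tau": joint torques, N m; "eef_pos": TCP position; "tcp_rot": TCP orientation; "ft_force": force on the tool from outside, world axes, zero at the start; "moment": the same for the moment, N m; "opening": opening from 0.0 (shut) to 1.0 (fully open).
Only numpy, scipy, OpenCV 4.12 (cv2) and the standard library are available. Lean on these libraries where they do the work, as an engineer would, in place of code of your own. Each camera call takes 0.05 s, during which the arm holds its last target.

## Working session

There is one attempt and no reset: what is moved stays moved. The work goes in short steps, Python scripts to look and compute and a tool call to move; the robot and the scene stay as the last step left them, time stands still between calls to the robot, and variables do not carry over. Pictures are saved under pics/ and viewed, and the job is handed in when it is done.

Besides the shell and the picture viewer there is one more tool, called after ">>>" as name(argument=value, ...) on one line, values as JSON. drive_tool: Moves the arm, as the interface text tells. Its arguments: {"type":"object","properties":{"increments":{"type":"array","items":{"type":"array"}},"jaw":{"type":"number"}},"required":["increments"]}

```bash
mkdir -p pics; ls; python3 - <<'E'
from cell import env
import cv2
s=env.state()
print(s['t'],s['eef_pos'],s['tcp_rot'],s['opening'])
for n in ('scene','top'):
    p=env.read_camera(n); cv2.imwrite(f'pics/{n}0.png',p['pixels'])
    print(n,p['vertical_fov'],p['cx'],p['cy'],p['k1'],p['world_to_cam'].__repr__())
    for t in ['match_a','draught_a','domino','long_tray','round_dish','square_box','tape_roll','mug']:
        print(t,[(round(d['score'],2),[round(float(x)) for x in d['point']]) for d in env.tip_of(t,p)])
E
```

```text
pics
0.0 [263.09863593 566.62307325 186.07960428] [-3.14050635e+00 -1.39980191e-04  2.70678252e+00] 0.9947714544626581
scene 51.670947588479834 323.6181547453244 243.08888342967967 0.027534948843205453 array([[ 6.92773627e-01,  7.21136852e-01,  5.13246998e-03,
        -4.26959985e+02],
       [ 4.70011713e-01, -4.46104894e-01, -7.61629446e-01,
        -1.70920632e+02],
       [-5.46949441e-01,  5.30049115e-01, -6.47992473e-01,
         1.39528906e+03],
       [ 0.00000000e+00,  0.00000000e+00,  0.00000000e+00,
         1.00000000e+00]])
match_a [(0.72, [522, 498, 2])]
draught_a [(0.74, [656, -232, 10]), (0.54, [437, 314, 5]), (0.44, [462, 235, 4]), (0.43, [369, 398, 9])]
domino [(0.8, [407, -321, 7])]
long_tray [(0.71, [629, -233, -1])]
round_dish [(0.83, [608, 266, 0]), (0.71, [361, 538, 3])]
square_box [(0.87, [591, 14, -1])]
tape_roll [(0.82, [433, 11, -1])]
mug [(0.74, [520, 498, 1])]
top 46.641462211548834 315.894169030106 229.11672664044522 -0.11318063989426103 array([[ 4.26374290e-03, -9.99973081e-01,  5.97149033e-03,
         8.07489109e+01],
       [-9.92654976e-01, -4.95438232e-03, -1.20878257e-01,
         5.18262746e+02],
       [ 1.20904588e-01, -5.41223578e-03, -9.92649378e-01,
         1.28906708e+03],
       [ 0.00000000e+00,  0.00000000e+00,  0.00000000e+00,
         1.00000000e+00]])
match_a [(0.8, [426, -117, 2]), (0.57, [428, 138, 7])]
draught_a [(0.8, [369, 397, 8]), (0.77, [651, -232, 11]), (0.74, [594, 13, -2]), (0.49, [457, 234, 8]), (0.47, [437, 319, 6])]
domino [(0.58, [410, -320, 1])]
long_tray [(0.74, [627, -241, 3]), (0.59, [517, 494, 2])]
round_dish [(0.6, [607, 267, -2]), (0.57, [358, 544, -4])]
square_box [(0.85, [590, 11, -1])]
tape_roll [(0.55, [428, 6, -6])]
mug [(0.81, [517, 495, 4])]
```

View pics/scene0.png

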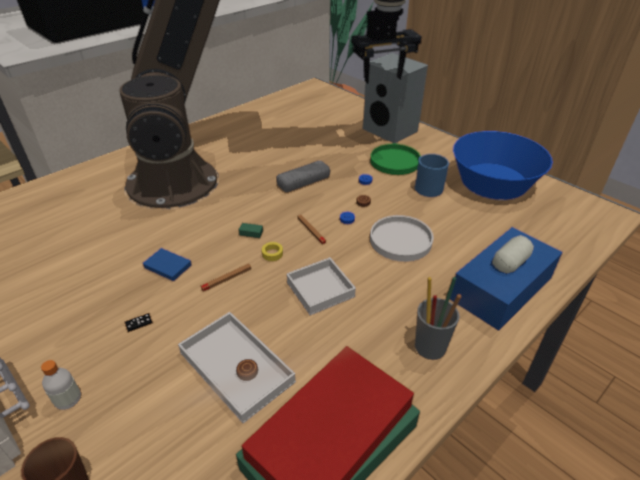

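View pics/top0.png

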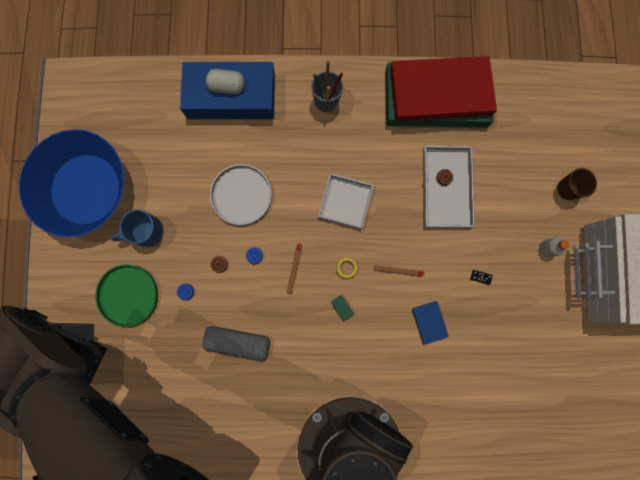

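The scene shows three draught-shaped pieces on the table. In the top view they are brown at (219,264), blue at (255,256) and blue at (186,292). The brown one is draught_a. There are two dishes: the white one at (241,195) is meant, and the green one at (127,295) is not. draught_b is in the long tray at (445,177). I'll measure these and check them in an enlarged crop.

```bash
cat > h.py <<'E'
from cell import env
import cv2, numpy as np
from scipy.spatial.transform import Rotation as R
def K(p):
    f=p['pixels'].shape[0]/2/np.tan(np.radians(p['vertical_fov'])/2)
    return np.array([[f,0,p['cx']],[0,f,p['cy']],[0,0,1]])
def p2w(p,u,z):
    u=np.array(u,float).reshape(-1,1,2)
    n=cv2.undistortPointsIter(u,K(p),np.array([p['k1'],0,0,0,0.]),None,None,(3,50,1e-9)).reshape(-1,2)
    M=np.array(p['world_to_cam']);Rm=M[:3,:3];c=-Rm.T@M[:3,3]
    d=np.c_[n,np.ones(len(n))]@Rm
    return c+d*((z-c[2])/d[:,2])[:,None]
def w2p(p,X):
    M=np.array(p['world_to_cam'])
    return cv2.projectPoints(np.array(X,float).reshape(-1,3),cv2.Rodrigues(M[:3,:3])[0],M[:3,3],K(p),np.array([p['k1'],0,0,0,0.]))[0].reshape(-1,2)
def crop(p,x,y,w,h,s,name):
    cv2.imwrite(name,cv2.resize(p['pixels'][y:y+h,x:x+w],None,fx=s,fy=s,interpolation=cv2.INTER_CUBIC))
E
python3 - <<'E'
from h import *
p=env.read_camera('top')
crop(p,170,140,160,160,4,'pics/c1.png'); crop(p,330,140,180,150,4,'pics/c2.png')
for n,u,z in [('dra',(219,264),14),('drb',(445,177),18),('dom',(481,277),10),('mA1',(299,246),12),('mA2',(292,292),12),('mB1',(423,273),12),('mB2',(375,267),12),('dish',(241,195),22),('tape',(347,268),19),
  ('tray',(424,147),28),('',(471,147),28),('',(474,226),28),('',(426,228),28),('box',(335,176),28),('',(372,185),28),('',(362,227),28),('',(320,217),28)]:
    print(n,p2w(p,u,z)[0].round(1))
E
```

```text
dra [434.8 314.4  14. ]
drb [ 649.4 -231.9   18. ]
dom [ 405.9 -316.3   10. ]
mA1 [479.2 123.4  12. ]
mA2 [369.4 139.2  12. ]
mB1 [ 415.5 -174.2   12. ]
mB2 [429.6 -58.7  12. ]
dish [600.9 264.   22. ]
tape [426.7   8.8  19. ]
tray [ 721.5 -179.9   28. ]
 [ 723.2 -296.6   28. ]
 [ 527.7 -297.2   28. ]
 [ 522.3 -180.2   28. ]
box [647.4  37.7  28. ]
 [625.9 -51.4  28. ]
 [523.9 -26.6  28. ]
 [547.4  73.5  28. ]
```

View pics/c1.png

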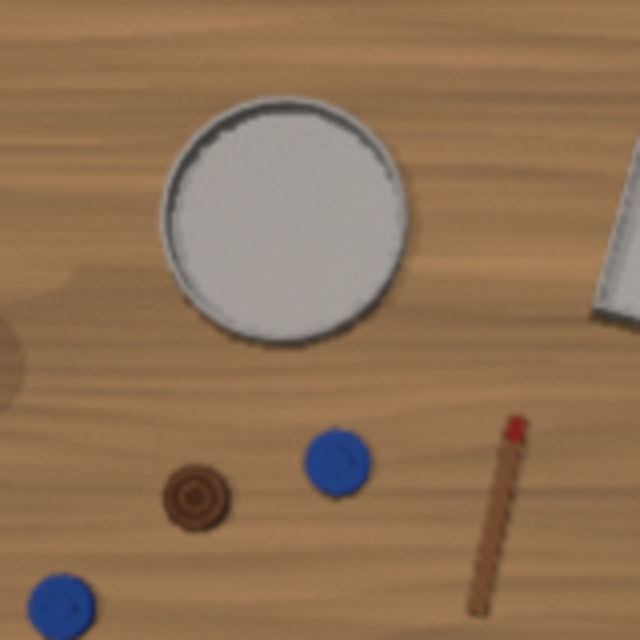

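View pics/c2.png

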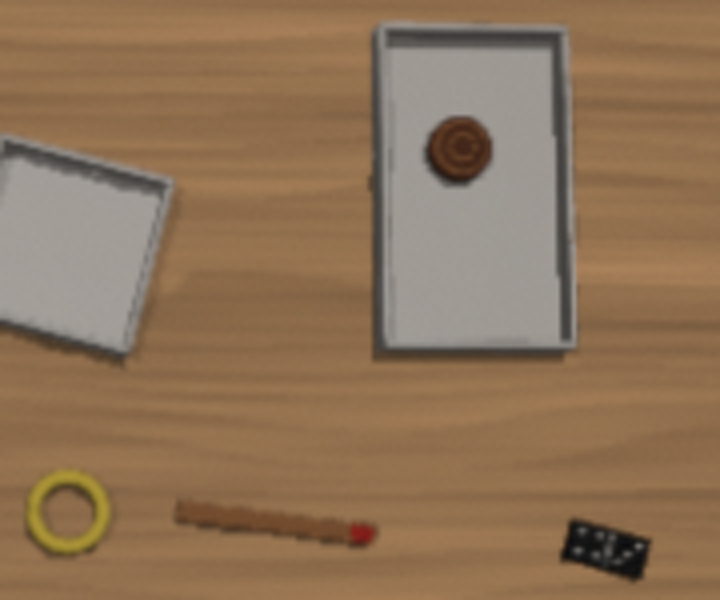

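The crops agree: the brown ringed disc at (219,264) is draught_a and the discs beside it are blue. The ringed disc at (445,177) is draught_b. I'll write a planning helper that converts a target into tool-axis fractions.

```bash
cat >> h.py <<'E'
def plan(x,y,z,yaw=None,n=None,smax=0.95):
    s=env.state(); P=np.array(s['eef_pos']); Rm=R.from_euler('xyz',s['tcp_rot']); 
    y0=s['tcp_rot'][2]; yaw=y0 if yaw is None else yaw
    G=R.from_euler('xyz',[np.pi,0,yaw])
    d=np.array([x,y,z],float)-P
    rv=(Rm.inv()*G).as_rotvec()
    m=max(1,int(np.ceil(max(np.abs(d).max()/30/smax,np.linalg.norm(d)/30/1.3,np.abs(rv).max()/0.08/0.98))))
    n=max(n or 1,m)
    print('at',P.round(1),np.round(s['tcp_rot'],3),'F',np.round(s['ft_force'],1),'op',round(s['opening']*95,1),'t',round(s['t'],2),'rows',n)
    cur=Rm; 
    for i in range(n):
        sh=cur.inv().apply(d/n)/30; print([[round(float(a),2) for a in sh],[round(float(a),2) for a in rv/n/0.08]])
        cur=cur*R.from_rotvec(rv/n)
E
python3 - <<'E'
from h import *
p=env.read_camera('top')
f=lambda u,z:p2w(p,u,z)[0].round(1)
c=lambda a,b,x,y:(a/4+x-.37,b/4+y-.37)
print('dra',f(c(197,497,170,140),14),'drb',f(c(460,148,330,140),18),'dom',f(c(606,550,330,140),10),'mA',f(c(497,514,170,140),12),'mB',f(c(276,521,330,140),12),'dish',f(c(285,221,170,140),22))
plan(435,314,150)
E
```

```text
dra [435.1 314.7  14. ] drb [ 650.3 -231.1   18. ] dom [ 405.6 -316.6   10. ] mA [426.1 135.2  12. ] mB [ 422.9 -115.5   12. ] dish [601.2 264.3  22. ]
at [263.2 566.9 186.7] [ 3.142 -0.     2.707] F [-0.1  0.6 -0.4] op 94.9 t 1.0 rows 9
[[-0.97, -0.58, 0.14], [0.0, -0.0, -0.0]]
[[-0.97, -0.58, 0.14], [0.0, -0.0, -0.0]]
[[-0.97, -0.58, 0.14], [0.0, -0.0, -0.0]]
[[-0.97, -0.58, 0.14], [0.0, -0.0, -0.0]]
[[-0.97, -0.58, 0.14], [0.0, -0.0, -0.0]]
[[-0.97, -0.58, 0.14], [0.0, -0.0, -0.0]]
[[-0.97, -0.58, 0.14], [0.0, -0.0, -0.0]]
[[-0.97, -0.58, 0.14], [0.0, -0.0, -0.0]]
[[-0.97, -0.58, 0.14], [0.0, -0.0, -0.0]]
```

>>> drive_tool(increments=[[[-0.97,-0.58,0],[0,0,0]],[[-0.97,-0.58,0],[0,0,0]],[[-0.97,-0.58,0.2],[0,0,0]],[[-0.97,-0.58,0.2],[0,0,0]],[[-0.97,-0.58,0.2],[0,0,0]]], jaw=0.5)

```text
t: 1.42
eef_pos: [359.2, 425.4, 168.6]
tcp_rot: [3.141, 0.0, 2.707]
ft_force: [0.4, 1.7, 0.3]
opening: 0.761
```

>>> drive_tool(increments=[[[-0.97,-0.58,0.2],[0,0,0]],[[-0.97,-0.58,0.2],[0,0,0]],[[-0.97,-0.58,0.2],[0,0,0]],[[-0.97,-0.58,0.2],[0,0,0]],[[0,0,0],[0,0,0]]])

```text
t: 1.83
eef_pos: [437.1, 310.6, 143.8]
tcp_rot: [-3.14, 0.0, 2.703]
ft_force: [0.5, -1.4, -0.1]
opening: 0.748
```

```bash
python3 - <<'E'
from h import *
p=env.read_camera('wrist'); cv2.imwrite('pics/w1.png',p['pixels'])
s=env.state();print(s['eef_pos'],s['t'],s['opening'])
print([(d['score'],d['point']) for d in env.tip_of('draught_a',p)])
print(w2p(p,[[435,314.5,14]]))
plan(435.1,314.5,60)
E
```

```text
[436.08648491 312.42072166 144.24242785] 1.8833 0.7478081744069295
[(0.75, [456.8, 233.6, 0.3]), (0.72, [375.2, 401.1, 3.4]), (0.71, [436.6, 313.8, 5.1])]
[[323.67395793 216.4448393 ]]
at [435.4 313.7 144.5] [-3.141 -0.     2.704] F [0.3 0.8 0.2] op 71.2 t 1.93 rows 3
[[0.01, 0.01, 0.94], [-0.0, -0.0, 0.0]]
[[0.01, 0.01, 0.94], [-0.0, -0.0, 0.0]]
[[0.01, 0.01, 0.94], [-0.0, -0.0, 0.0]]
```

View pics/w1.png

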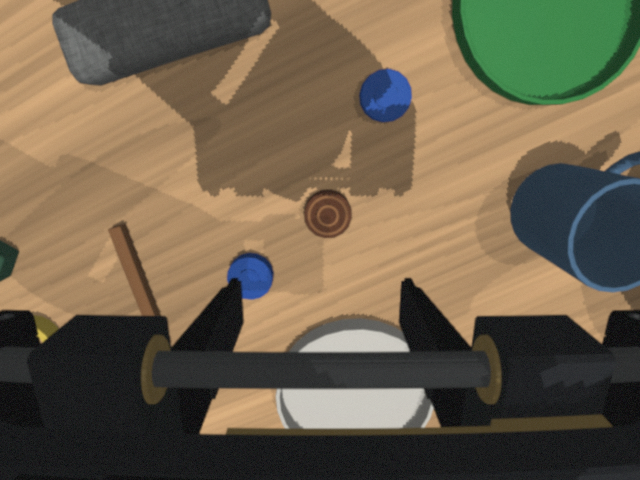

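>>> drive_tool(increments=[[[0,0,0.95],[0,0,0]],[[0,0,0.95],[0,0,0]],[[0,0,0.95],[0,0,0]],[[0,0,0.95],[0,0,0]],[[0,0,0],[0,0,0]]], jaw=0.3)

```text
t: 2.35
eef_pos: [432.3, 314.5, 26.8]
tcp_rot: [-3.137, -0.004, 2.708]
ft_force: [-1.2, -0.5, -1.2]
opening: 0.649
```

```bash
python3 - <<'E'
from h import *
p=env.read_camera('wrist'); cv2.imwrite('pics/w2.png',p['pixels'])
print(w2p(p,[[436,314.5,14]]))
plan(436,314.3,4)
E
```

```text
[[322.74681728 277.21828695]]
at [433.2 314.9  29.2] [-3.138e+00 -3.000e-03  2.708e+00] F [-0.4  0.  -0.2] op 61.8 t 2.4 rows 1
[[-0.09, 0.02, 0.84], [-0.04, -0.03, 0.0]]
```

View pics/w2.png

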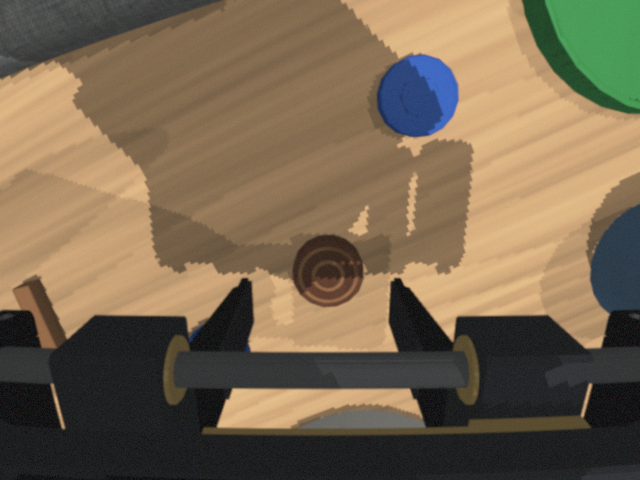

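>>> drive_tool(increments=[[[0,0,0.5],[0,0,0]],[[0,0,0.35],[0,0,0]],[[0,0,0],[0,0,0]]])

```text
t: 2.65
eef_pos: [434.4, 314.9, 5.0]
tcp_rot: [-3.141, -0.0, 2.707]
ft_force: [-0.3, -0.2, -0.4]
opening: 0.654
```

```bash
python3 - <<'E'
from h import *
p=env.read_camera('wrist'); cv2.imwrite('pics/w3.png',p['pixels'])
plan(434,315.2,3)
E
```

```text
at [434.7 314.9   5.7] [ 3.142 -0.     2.707] F [ 0.3 -0.3  1. ] op 61.6 t 2.7 rows 1
[[0.02, -0.0, 0.09], [0.0, -0.0, -0.0]]
```

View pics/w3.png

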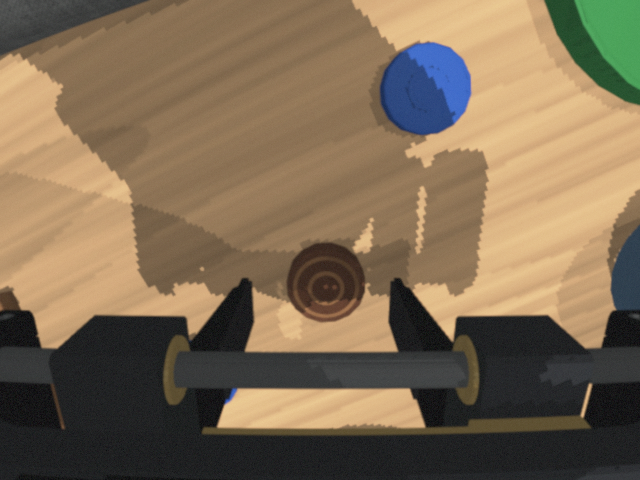

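The draught sits between the fingertips at about (326,283), with both tips level with its middle. Next: lower slightly, close, and lift.

>>> drive_tool(increments=[[[0,0,0.1],[0,0,0]],[[0,0,0],[0,0,0]],[[0,0,0],[0,0,0]],[[0,0,0],[0,0,0]],[[0,0,0],[0,0,0]]], jaw=-1)

```text
t: 3.12
eef_pos: [435.0, 314.6, 2.5]
tcp_rot: [3.141, 0.0, 2.707]
ft_force: [-0.6, 0.3, -0.0]
opening: 0.355
```

>>> drive_tool(increments=[[[0,0,-0.4],[0,0,0]],[[0,0,-0.8],[0,0,0]],[[0,0,-0.8],[0,0,0]],[[0,0,0],[0,0,0]]])

```text
t: 3.45
eef_pos: [436.4, 315.4, 65.9]
tcp_rot: [3.137, 0.003, 2.707]
ft_force: [-0.2, 0.8, 0.5]
opening: 0.076
```

```bash
python3 - <<'E'
from h import *
p=env.read_camera('wrist'); cv2.imwrite('pics/w4.png',p['pixels'])
s=env.state(); t=s['tcp_rot'][2]; tx=np.array([np.cos(t),np.sin(t)])
print(np.array([601.5,264.5])-30*tx, np.array([601.5,264.5])+30*tx)
q=np.array([601.5,264.5])+30*tx
plan(*q,55)
E
```

```text
[628.70755551 251.86081794] [574.29244449 277.13918206]
at [435.8 315.1  64.1] [3.138e+00 2.000e-03 2.707e+00] F [-0.   0.2 -0.2] op 3.5 t 3.5 rows 5
[[-0.94, 0.16, 0.06], [0.01, 0.01, 0.0]]
[[-0.94, 0.16, 0.06], [0.01, 0.01, 0.0]]
[[-0.94, 0.16, 0.06], [0.01, 0.01, 0.0]]
[[-0.94, 0.16, 0.06], [0.01, 0.01, 0.0]]
[[-0.94, 0.16, 0.06], [0.01, 0.01, 0.0]]
```

View pics/w4.png

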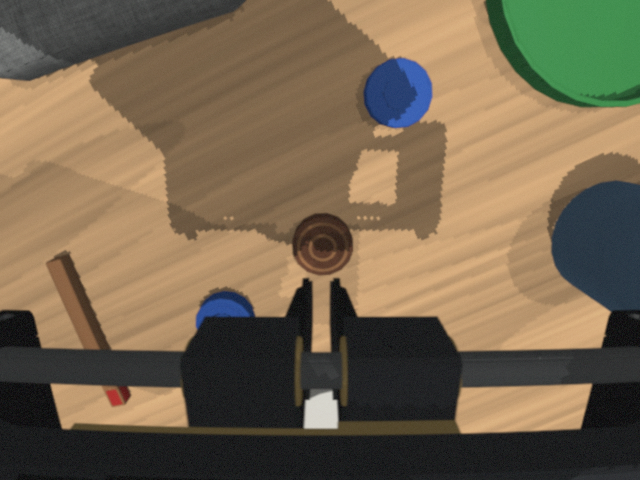

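```bash
python3 - <<'E'
from h import *
p=env.read_camera('wrist'); cv2.imwrite('pics/w5.png',p['pixels'])
s=env.state(); P=np.array(s['eef_pos']);t=s['tcp_rot'][2]; tx=np.array([np.cos(t),np.sin(t),0]);ty=np.array([np.sin(t),-np.cos(t),0])
print(P,t,s['opening'],p2w(p,[322,243],14))
print(w2p(p,[P,P+10*tx,P-10*tx,P+[0,0,19]]))
M=np.array(p['world_to_cam']);print(-M[:3,:3].T@M[:3,3]-P, M[:3,:3].round(3))
print([(d['score'],d['point']) for d in env.tip_of('draught_a',p)])
p=env.read_camera('top'); crop(p,170,200,160,120,4,'pics/c3.png')
E
```

```text
[435.14601053 314.68364256  62.82410946] 2.7067855227250885 0.01703807062757423 [[431.94160622 318.43022974  14.        ]]
[[318.55687759 278.49554628]
 [318.53855093 260.59655039]
 [318.57531307 295.89617295]
 [318.43649998 293.35959971]]
[-73.78252006  35.03464095 201.04554663] [[ 0.421  0.907  0.002]
 [ 0.869 -0.404  0.285]
 [ 0.259 -0.118 -0.959]]
[(0.92, [437.7, 313.1, 4.9]), (0.86, [456.8, 231.1, 1.5]), (0.82, [372.6, 396.6, 5.2]), (0.54, [428.0, 134.3, 4.6])]
```

View pics/w5.png

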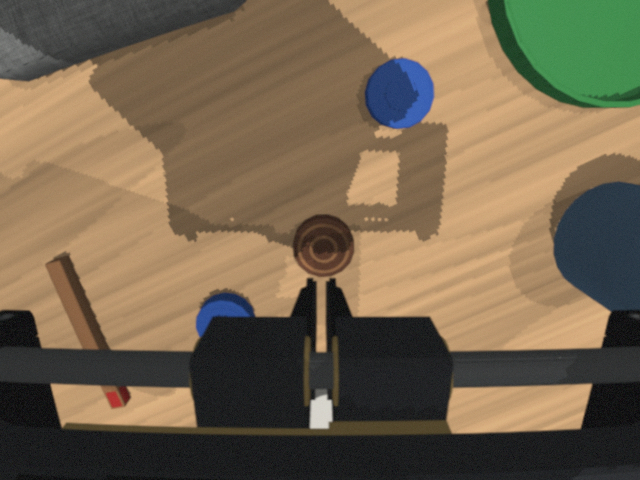

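View pics/c3.png

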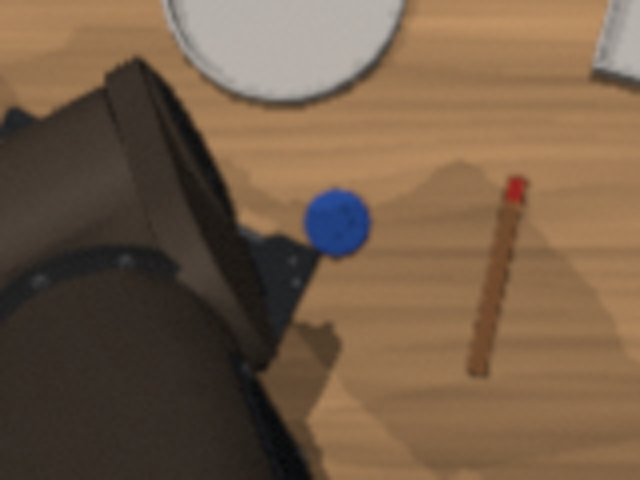

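The grip failed because I lifted while the fingers were still closing. The opening was still falling during the lift, and the disc is still on the table at (323,245). I'll reopen, go down again and wait longer.

>>> drive_tool(increments=[[[0.1,0.08,0],[0,0,0]],[[0,0,0],[0,0,0]],[[0,0,0],[0,0,0]],[[0,0,0],[0,0,0]],[[0,0,0],[0,0,0]]], jaw=0.3)

```text
t: 4.07
eef_pos: [433.0, 317.9, 61.9]
tcp_rot: [-3.141, -0.0, 2.707]
ft_force: [-0.2, -0.1, -0.7]
opening: 0.296
```

>>> drive_tool(increments=[[[0,0,0],[0,0,0]],[[0,0,0],[0,0,0]],[[0,0,0.9],[0,0,0]],[[0,0,0.6],[0,0,0]],[[0,0,0],[0,0,0]]])

```text
t: 4.48
eef_pos: [431.8, 317.2, 14.6]
tcp_rot: [-3.138, -0.002, 2.707]
ft_force: [-0.9, 0.6, -0.5]
opening: 0.629
```

```bash
python3 - <<'E'
from h import *
p=env.read_camera('wrist'); cv2.imwrite('pics/w6.png',p['pixels'])
plan(434,315.2,2)
E
```

```text
at [432.4 317.5  16.1] [-3.139e+00 -2.000e-03  2.707e+00] F [0.1 1.1 0.5] op 60.8 t 4.53 rows 1
[[-0.08, -0.05, 0.47], [-0.03, -0.02, 0.0]]
```

View pics/w6.png

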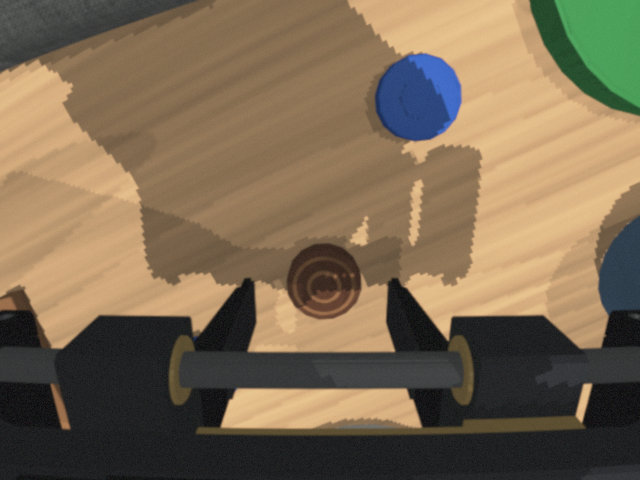

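>>> drive_tool(increments=[[[0,0.05,0.47],[0,0,0]],[[0,0,0],[0,0,0]],[[0,0,0],[0,0,0]],[[0,0,0],[0,0,0]],[[0,0,0],[0,0,0]]], jaw=-1)

```text
t: 4.95
eef_pos: [434.1, 319.5, 4.0]
tcp_rot: [3.14, 0.001, 2.707]
ft_force: [-0.4, -0.7, -0.1]
opening: 0.358
```

>>> drive_tool(increments=[[[0,0,0],[0,0,0]],[[0,0,0],[0,0,0]],[[0,0,0],[0,0,0]]])

```text
t: 5.2
eef_pos: [433.8, 319.4, 3.3]
tcp_rot: [3.141, 0.0, 2.707]
ft_force: [-0.1, -0.0, 0.1]
opening: 0.146
```

>>> drive_tool(increments=[[[0,0,0],[0,0,0]]])

```text
t: 5.28
eef_pos: [433.8, 319.4, 3.2]
tcp_rot: [3.141, 0.0, 2.707]
ft_force: [-0.7, 0.3, -0.1]
opening: 0.078
```

```bash
python3 - <<'E'
from h import *
p=env.read_camera('wrist'); cv2.imwrite('pics/w7.png',p['pixels'])
p=env.read_camera('scene'); crop(p,300,20,160,200,4,'pics/s7.png')
s=env.state();print(s['opening'],s['eef_pos'])
E
```

```text
0.022865399164974345 [433.76552337 319.33658326   3.09519255]
```

View pics/w7.png

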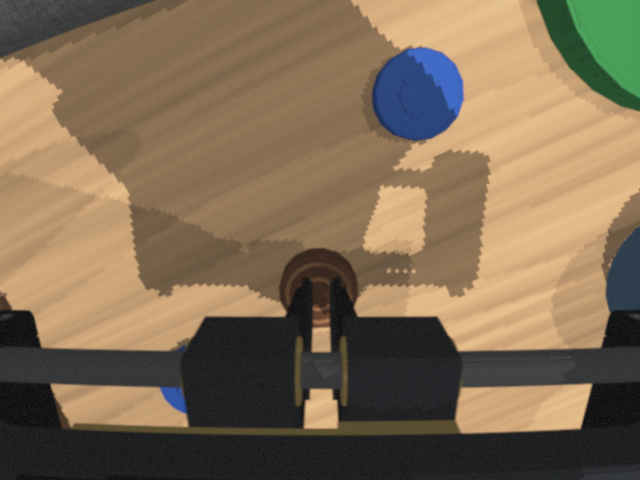

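View pics/s7.png

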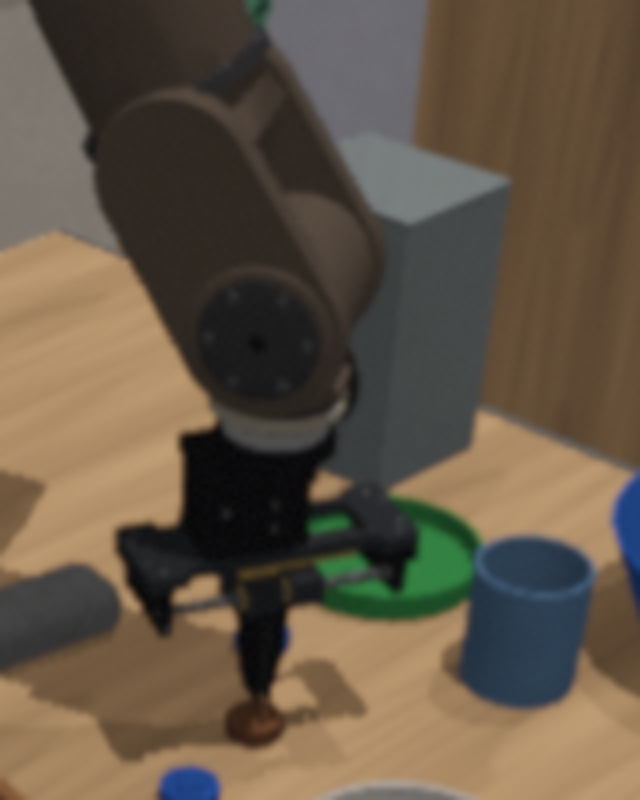

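```bash
python3 - <<'E'
from h import *
p=env.read_camera('scene')
for z in (0,3,14,20,30,40): print(z,(w2p(p,[[433.8,319.3,z]])-[300,20])*4)
print((w2p(p,[[433,318,14]])-[300,20])*4)
s=env.state(); print({k:np.round(v,3) for k,v in s.items()})
E
```

```text
0 [[249.62432836 728.76567002]]
3 [[249.87634831 725.10473419]]
14 [[250.80707503 711.58805573]]
20 [[251.31919829 704.15291941]]
30 [[252.17982561 691.66175835]]
40 [[253.04943851 679.04481779]]
[[248.59104698 711.86146389]]
{'t': np.float64(5.433), 'joints': array([ 0.512,  0.631,  1.933,  0.   ,  0.578, -0.624]), 'qvel': array([ 0.   ,  0.001,  0.   ,  0.001, -0.001,  0.001]), 'tau': array([ 1.0000e-03, -5.8421e+01, -1.4083e+01,  2.5000e-02,  7.9000e-02,
        0.0000e+00]), 'eef_pos': array([433.741, 319.344,   3.077]), 'tcp_rot': array([ 3.141, -0.   ,  2.707]), 'ft_force': array([ 0.361,  0.157, -0.746]), 'moment': array([ 0.031, -0.004,  0.027]), 'opening': np.float64(0.009)}
```

The fingertips look about 17–20 mm higher than the reported TCP. They closed over the top of the disc, and no force showed. I'll open and step down carefully, watching the force and the camera.

>>> drive_tool(increments=[[[0,0,0],[0,0,0]],[[0,0,0],[0,0,0]],[[0,0,0],[0,0,0]],[[0,0,0],[0,0,0]],[[0,0,0],[0,0,0]]], jaw=0.3)

```text
t: 5.85
eef_pos: [433.7, 319.3, 3.0]
tcp_rot: [3.142, -0.0, 2.707]
ft_force: [-0.1, -0.3, 0.2]
opening: 0.303
```

>>> drive_tool(increments=[[[0,0,0],[0,0,0]],[[0,0,0],[0,0,0]],[[0,0,0],[0,0,0]],[[0,0,0.1],[0,0,0]],[[0,0,0.1],[0,0,0]]])

```text
t: 6.27
eef_pos: [433.8, 319.4, -3.1]
tcp_rot: [3.141, 0.0, 2.707]
ft_force: [-0.3, 0.3, -0.1]
opening: 0.628
```

>>> drive_tool(increments=[[[0,0,0.1],[0,0,0]],[[0,0,0],[0,0,0]]])

```text
t: 6.43
eef_pos: [433.5, 319.2, -6.7]
tcp_rot: [-3.141, -0.001, 2.707]
ft_force: [-0.2, -0.1, 0.0]
opening: 0.647
```

```bash
python3 - <<'E'
from h import *
p=env.read_camera('scene'); crop(p,330,150,80,60,10,'pics/s8.png')
plan(434,315.2,2)
E
```

```text
at [433.6 319.2  -6.4] [-3.141 -0.     2.707] F [ 0.4 -0.4 -0.3] op 61.4 t 6.48 rows 1
[[-0.07, -0.12, -0.28], [-0.01, -0.01, 0.0]]
```

View pics/s8.png

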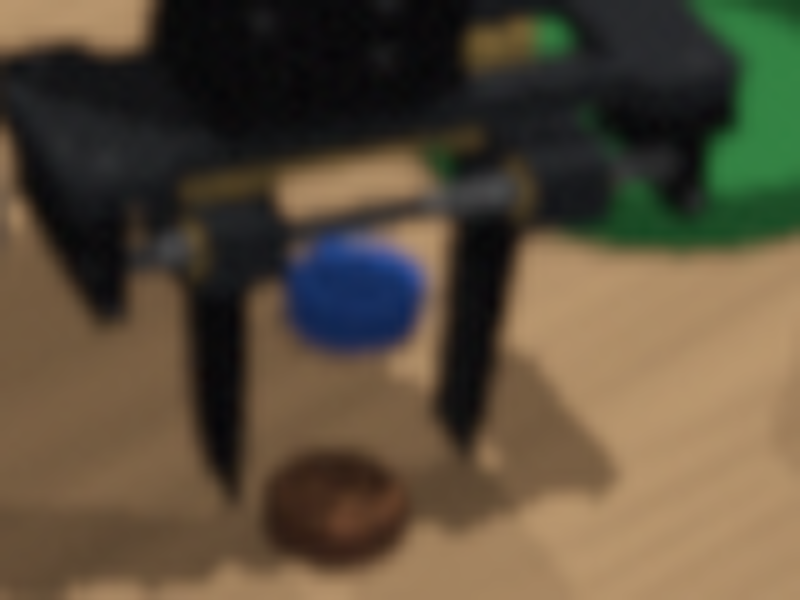

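>>> drive_tool(increments=[[[0,0,0.1],[0,0,0]],[[0,0,0.1],[0,0,0]],[[0,0,0],[0,0,0]]])

```text
t: 6.73
eef_pos: [433.6, 319.2, -12.5]
tcp_rot: [-3.141, -0.0, 2.707]
ft_force: [0.0, -0.1, -0.6]
opening: 0.652
```

```bash
python3 - <<'E'
from h import *
p=env.read_camera('scene'); crop(p,330,150,80,60,10,'pics/s9.png')
p=env.read_camera('wrist'); cv2.imwrite('pics/w9.png',p['pixels'])
plan(434,315.2,-12)
E
```

```text
at [433.7 319.3 -12.1] [-3.141 -0.     2.707] F [-0.1  0.1 -0.1] op 62.0 t 6.83 rows 1
[[-0.07, -0.12, -0.0], [-0.0, -0.0, 0.0]]
```

View pics/s9.png

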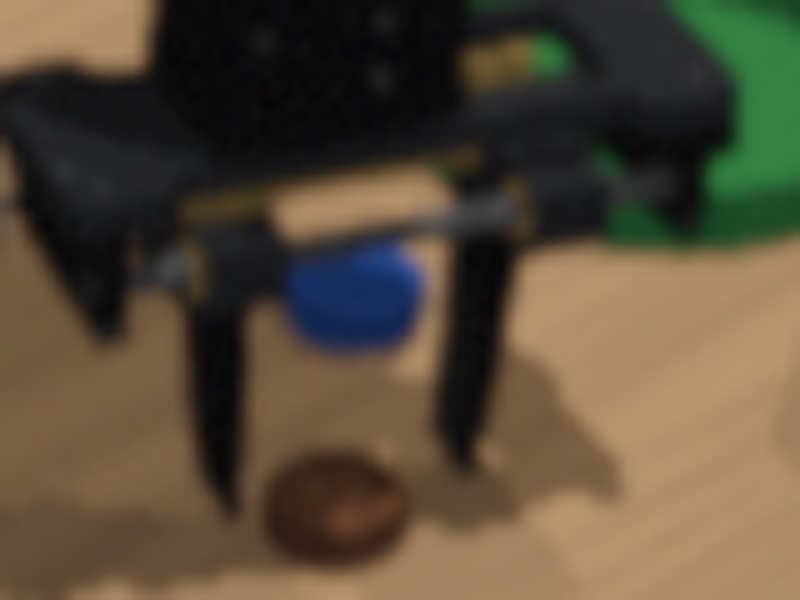

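View pics/w9.png

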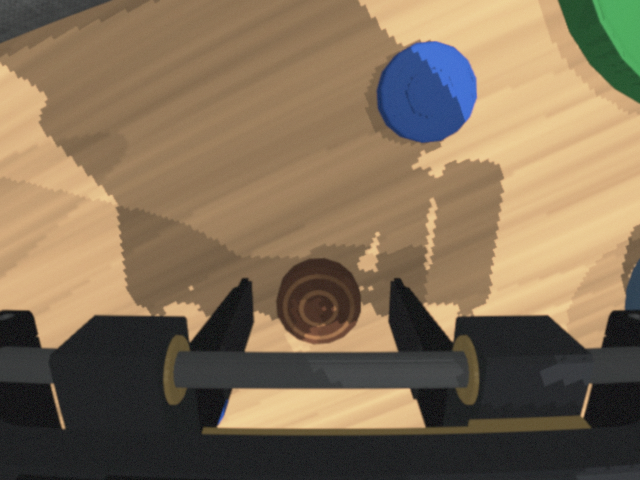

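>>> drive_tool(increments=[[[-0.08,0,0.1],[0,0,0]],[[0,0,0.1],[0,0,0]],[[0,0,0],[0,0,0]]])

```text
t: 7.08
eef_pos: [435.9, 318.2, -18.5]
tcp_rot: [-3.141, -0.0, 2.707]
ft_force: [-1.2, -0.9, -0.2]
opening: 0.649
```

>>> drive_tool(increments=[[[0,0,0],[0,0,0]],[[0,0,0],[0,0,0]],[[0,0,0],[0,0,0]],[[0,0,0],[0,0,0]],[[0,0,0],[0,0,0]]], jaw=-1)

```text
t: 7.5
eef_pos: [435.9, 318.4, -17.9]
tcp_rot: [3.141, 0.0, 2.707]
ft_force: [0.5, -0.3, -0.5]
opening: 0.402
```

>>> drive_tool(increments=[[[0,0,0],[0,0,0]],[[0,0,0],[0,0,0]]])

```text
t: 7.67
eef_pos: [435.9, 318.4, -17.9]
tcp_rot: [3.141, 0.0, 2.707]
ft_force: [-0.7, -0.1, 0.9]
opening: 0.407
```

```bash
python3 - <<'E'
from h import *
p=env.read_camera('scene'); crop(p,330,150,80,60,10,'pics/s10.png')
p=env.read_camera('wrist'); cv2.imwrite('pics/w10.png',p['pixels'])
plan(434,315.2,-18)
E
```

```text
at [435.9 318.4 -17.9] [3.141 0.    2.707] F [-0.4 -0.2  1.3] op 38.4 t 7.77 rows 1
[[0.01, -0.12, 0.0], [0.0, 0.0, 0.0]]
```

View pics/s10.png

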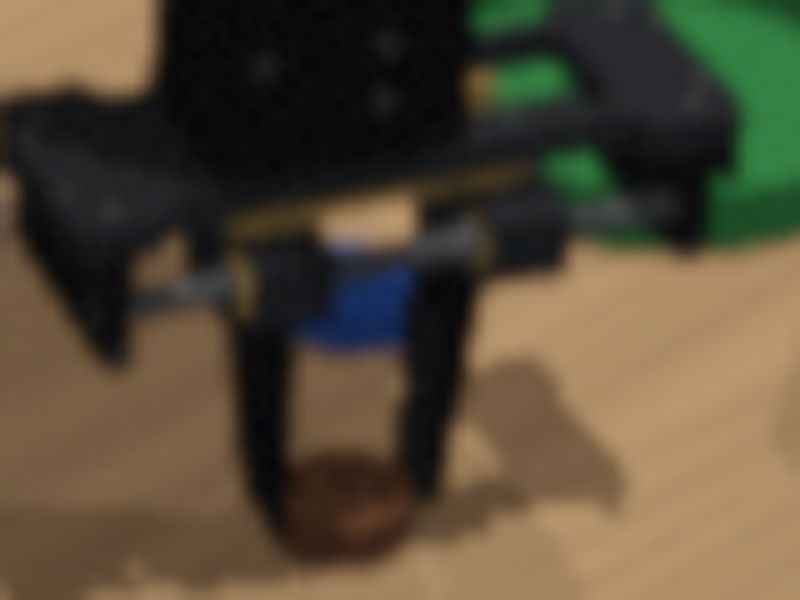

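View pics/w10.png

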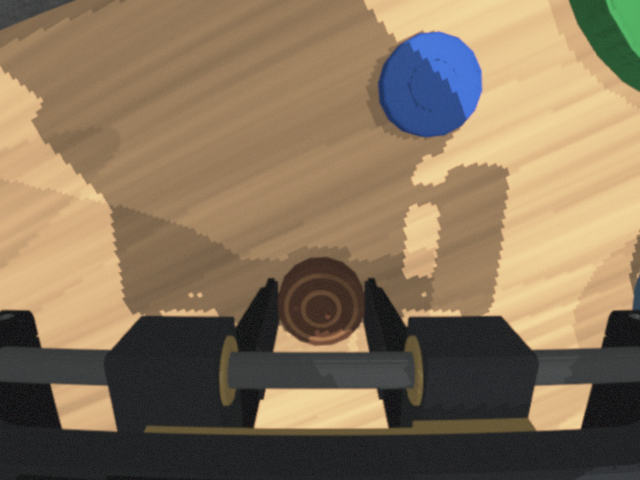

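Gripped, with the opening holding at 38.4 mm. The reported z is therefore about 20 mm below the true fingertip height, and I'll use table grasp z ≈ -18 from here on.

>>> drive_tool(increments=[[[0,0,-0.4],[0,0,0]],[[0,0,-0.8],[0,0,0]],[[0,0,-0.9],[0,0,0]],[[0,0,0],[0,0,0]]])

```text
t: 8.1
eef_pos: [437.5, 319.3, 48.9]
tcp_rot: [3.137, 0.003, 2.707]
ft_force: [0.0, -0.4, -0.1]
opening: 0.404
```

```bash
python3 - <<'E'
from h import *
q=np.array([602,266.])+30*np.array([np.cos(2.707),np.sin(2.707)])
print(q)
plan(*q,42)
E
```

```text
[574.78875119 278.63122868]
at [437.5 319.3  48.9] [3.137e+00 3.000e-03 2.707e+00] F [ 0.  -0.4 -0.1] op 38.3 t 8.1 rows 5
[[-0.94, 0.14, 0.05], [0.01, 0.01, 0.0]]
[[-0.94, 0.14, 0.05], [0.01, 0.01, 0.0]]
[[-0.94, 0.14, 0.05], [0.01, 0.01, 0.0]]
[[-0.94, 0.14, 0.05], [0.01, 0.01, 0.0]]
[[-0.94, 0.14, 0.05], [0.01, 0.01, 0.0]]
```

>>> drive_tool(increments=[[[-0.94,0.14,0],[0,0,0]],[[-0.94,0.14,0],[0,0,0]],[[-0.94,0.14,0],[0,0,0]],[[-0.94,0.14,0],[0,0,0]],[[-0.94,0.14,0],[0,0,0]]])

```text
t: 8.52
eef_pos: [573.7, 277.4, 44.7]
tcp_rot: [-3.141, -0.0, 2.707]
ft_force: [-0.4, 0.2, -0.6]
opening: 0.404
```

>>> drive_tool(increments=[[[0,0,0],[0,0,0]],[[0,0,0],[0,0,0]]])

```text
t: 8.68
eef_pos: [573.1, 277.2, 44.2]
tcp_rot: [-3.141, -0.0, 2.705]
ft_force: [-0.9, -0.5, 0.2]
opening: 0.404
```

```bash
python3 - <<'E'
from h import *
p=env.read_camera('wrist'); cv2.imwrite('pics/w11.png',p['pixels'])
p=env.read_camera('top'); crop(p,180,140,120,120,5,'pics/t11.png')
plan(575,279,-13)
E
```

```text
at [571.6 278.   44.5] [-3.141e+00 -1.000e-03  2.707e+00] F [ 0.3 -0.3  0.2] op 38.4 t 8.78 rows 3
[[-0.03, 0.03, 0.64], [-0.0, -0.0, 0.0]]
[[-0.03, 0.03, 0.64], [-0.0, -0.0, 0.0]]
[[-0.03, 0.03, 0.64], [-0.0, -0.0, 0.0]]
```

View pics/w11.png

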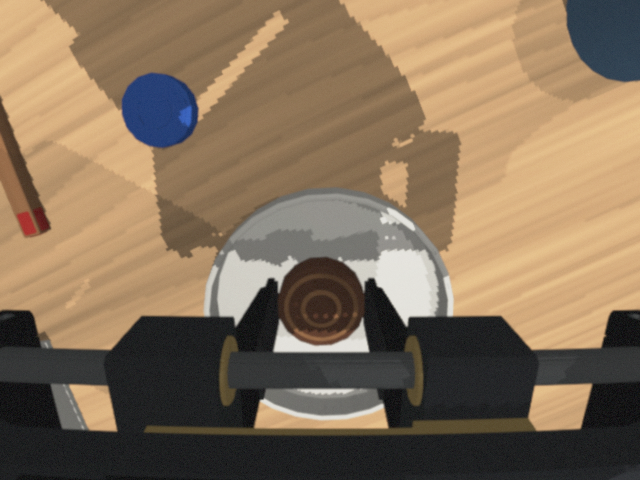

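View pics/t11.png

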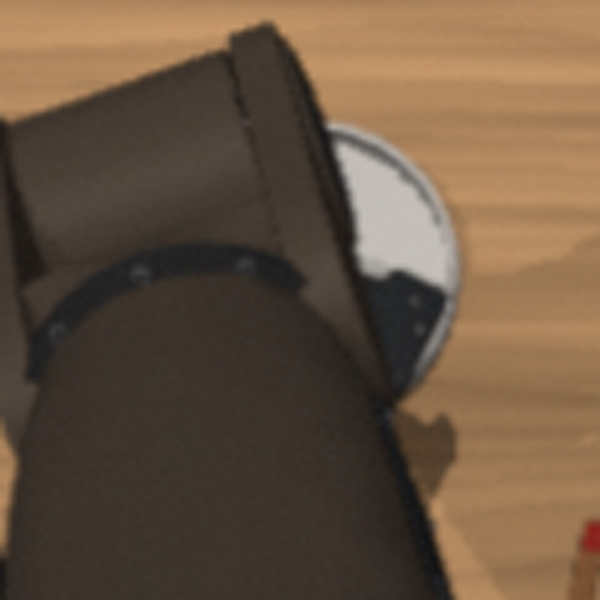

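>>> drive_tool(increments=[[[-0.02,0.05,0.64],[0,0,0]],[[-0.02,0.05,0.64],[0,0,0]],[[0,0.05,0.5],[0,0,0]],[[0,0,0],[0,0,0]]])

```text
t: 9.12
eef_pos: [573.1, 281.7, -11.0]
tcp_rot: [-3.138, -0.003, 2.708]
ft_force: [-0.2, 0.0, -0.7]
opening: 0.405
```

```bash
python3 - <<'E'
from h import *
p=env.read_camera('wrist'); cv2.imwrite('pics/w12.png',p['pixels'])
plan(575,279,-13.5)
E
```

```text
at [573.9 281.8  -9.4] [-3.140e+00 -2.000e-03  2.708e+00] F [-0.5  0.5  0.5] op 38.7 t 9.17 rows 1
[[-0.07, -0.07, 0.14], [-0.03, -0.03, 0.0]]
```

View pics/w12.png

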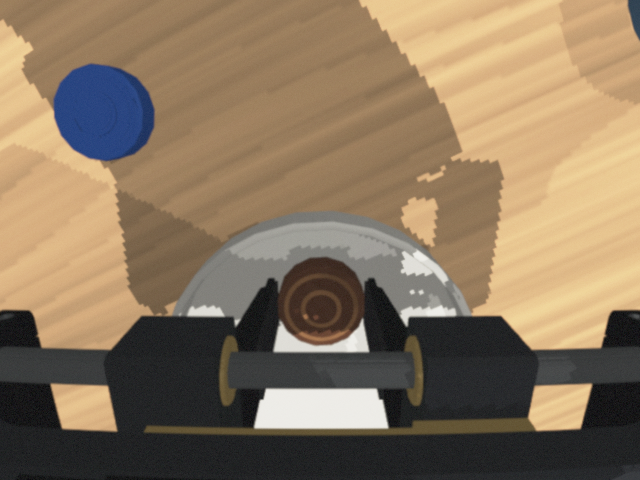

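>>> drive_tool(increments=[[[0,0,0.13],[0,0,0]],[[0,0,0],[0,0,0]]])

```text
t: 9.33
eef_pos: [575.5, 281.9, -11.7]
tcp_rot: [3.141, 0.0, 2.707]
ft_force: [-0.4, 0.0, -0.4]
opening: 0.403
```

>>> drive_tool(increments=[[[0,0,0],[0,0,0]],[[0,0,0],[0,0,0]],[[0,0,0],[0,0,0]],[[0,0,-0.5],[0,0,0]],[[0,0,-0.8],[0,0,0]]], jaw=0.25)

```text
t: 9.75
eef_pos: [574.5, 281.0, 25.5]
tcp_rot: [-3.139, -0.003, 2.707]
ft_force: [0.7, 0.1, -0.1]
opening: 0.623
```

>>> drive_tool(increments=[[[0,0,-1],[0,0,0]],[[0,0,-1],[0,0,0]],[[0,0,-0.6],[0,0,0]]])

```text
t: 10.0
eef_pos: [576.4, 281.8, 108.2]
tcp_rot: [3.139, 0.002, 2.707]
ft_force: [-0.2, -0.5, 0.1]
opening: 0.624
```

```bash
python3 - <<'E'
from h import *
p=env.read_camera('wrist'); cv2.imwrite('pics/w13.png',p['pixels'])
plan(651,-231,80)
E
```

```text
at [577.5 282.3 110.9] [3.136 0.005 2.707] F [0.6 0.1 2.8] op 59.4 t 10.05 rows 19
[[-0.5, -0.76, 0.05], [0.0, 0.0, 0.0]]
[[-0.5, -0.76, 0.05], [0.0, 0.0, 0.0]]
[[-0.5, -0.76, 0.05], [0.0, 0.0, 0.0]]
[[-0.5, -0.76, 0.05], [0.0, 0.0, 0.0]]
[[-0.5, -0.76, 0.05], [0.0, 0.0, 0.0]]
[[-0.5, -0.76, 0.05], [0.0, 0.0, 0.0]]
[[-0.5, -0.76, 0.05], [0.0, 0.0, 0.0]]
[[-0.5, -0.76, 0.05], [0.0, 0.0, 0.0]]
[[-0.5, -0.76, 0.05], [0.0, 0.0, 0.0]]
[[-0.5, -0.76, 0.05], [0.0, 0.0, 0.0]]
[[-0.5, -0.76, 0.05], [0.0, 0.0, 0.0]]
[[-0.5, -0.76, 0.05], [0.0, 0.0, 0.0]]
[[-0.5, -0.76, 0.05], [0.0, 0.0, 0.0]]
[[-0.5, -0.76, 0.05], [0.0, 0.0, 0.0]]
[[-0.5, -0.76, 0.05], [0.0, 0.0, 0.0]]
[[-0.5, -0.76, 0.05], [0.0, 0.0, 0.0]]
[[-0.5, -0.76, 0.05], [0.0, 0.0, 0.0]]
[[-0.5, -0.76, 0.05], [0.0, 0.0, 0.0]]
[[-0.5, -0.76, 0.05], [0.0, 0.0, 0.0]]
```

View pics/w13.png

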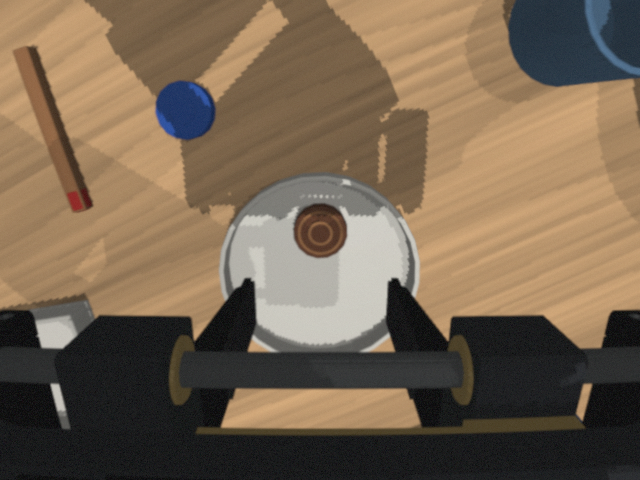

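draught_a sits flat in the dish at (320,231) in the wrist view. Now over to the long tray.

>>> drive_tool(increments=[[[-0.63,-0.96,0],[0,0,0]],[[-0.63,-0.96,0],[0,0,0]],[[-0.63,-0.96,0],[0,0,0]],[[-0.63,-0.96,0],[0,0,0]],[[-0.63,-0.96,0],[0,0,0]]])

```text
t: 10.47
eef_pos: [600.6, 109.6, 104.9]
tcp_rot: [3.141, 0.0, 2.707]
ft_force: [0.7, -0.6, -0.6]
opening: 0.625
```

>>> drive_tool(increments=[[[-0.63,-0.96,0],[0,0,0]],[[-0.63,-0.96,0],[0,0,0]],[[-0.63,-0.96,0],[0,0,0]],[[-0.63,-0.96,0],[0,0,0]],[[-0.63,-0.96,0],[0,0,0]]])

```text
t: 10.88
eef_pos: [625.7, -61.0, 104.9]
tcp_rot: [3.141, 0.0, 2.707]
ft_force: [0.5, -0.1, -0.0]
opening: 0.623
```

```bash
python3 - <<'E'
from h import *
p=env.read_camera('top'); crop(p,200,150,90,90,7,'pics/t14.png')
plan(651,-229,80)
E
```

```text
at [626.8 -66.5 104.9] [-3.141e+00  2.000e-03  2.704e+00] F [ 0.2 -4.1  0.4] op 58.9 t 10.93 rows 6
[[-0.5, -0.76, 0.14], [-0.0, 0.0, -0.0]]
[[-0.5, -0.76, 0.14], [-0.0, 0.0, -0.0]]
[[-0.5, -0.76, 0.14], [-0.0, 0.0, -0.0]]
[[-0.5, -0.76, 0.14], [-0.0, 0.0, -0.0]]
[[-0.5, -0.76, 0.14], [-0.0, 0.0, -0.0]]
[[-0.5, -0.76, 0.14], [-0.0, 0.0, -0.0]]
```

View pics/t14.png

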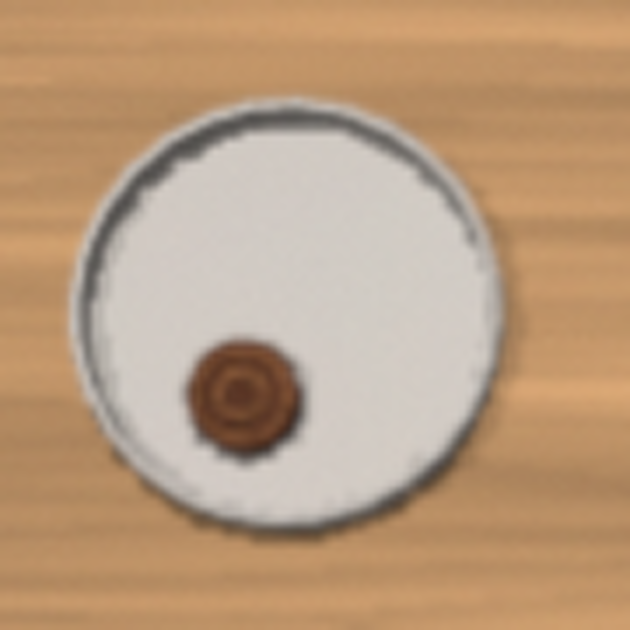

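>>> drive_tool(increments=[[[-0.6,-0.91,0.1],[0,0,0]],[[-0.6,-0.91,0.1],[0,0,0]],[[-0.6,-0.91,0.2],[0,0,0]],[[-0.6,-0.91,0.2],[0,0,0]],[[-0.6,-0.91,0.2],[0,0,0]]])

```text
t: 11.35
eef_pos: [649.9, -222.4, 80.6]
tcp_rot: [3.141, 0.0, 2.707]
ft_force: [0.5, 0.7, 0.5]
opening: 0.622
```

>>> drive_tool(increments=[[[0,0,0],[0,0,0]],[[0,0,0],[0,0,0]]])

```text
t: 11.52
eef_pos: [649.4, -222.3, 80.0]
tcp_rot: [3.141, -0.001, 2.704]
ft_force: [-0.8, 0.8, -0.6]
opening: 0.623
```

```bash
python3 - <<'E'
from h import *
p=env.read_camera('top'); print(p2w(p,[(234.3,206.1),(240.9,195.1)],18), 'released at 575.3 281.9')
p=env.read_camera('wrist'); cv2.imwrite('pics/w15.png',p['pixels'])
plan(651,-229,80)
E
```

```text
[[574.42941046 280.09932652  18.        ]
 [601.42604443 264.72120888  18.        ]] released at 575.3 281.9
at [ 649.7 -220.3   80.7] [ 3.141 -0.     2.707] F [-0.4 -0.6 -0.3] op 59.2 t 11.62 rows 1
[[-0.16, -0.25, 0.02], [0.0, -0.0, -0.0]]
```

View pics/w15.png

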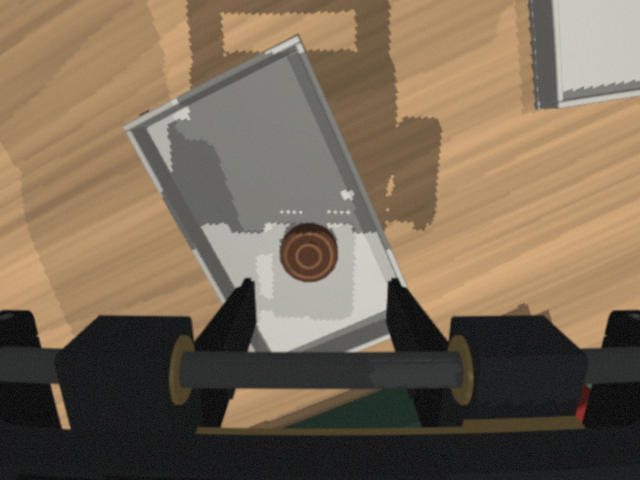

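>>> drive_tool(increments=[[[-0.08,-0.13,0.6],[0,0,0]],[[-0.08,-0.13,0.8],[0,0,0]],[[0,0,0.8],[0,0,0]],[[0,0,0],[0,0,0]],[[0,0,0],[0,0,0]]], jaw=0.2)

```text
t: 12.03
eef_pos: [650.7, -228.6, 14.5]
tcp_rot: [3.141, -0.002, 2.708]
ft_force: [0.3, -0.4, 0.8]
opening: 0.602
```

```bash
python3 - <<'E'
from h import *
p=env.read_camera('wrist'); cv2.imwrite('pics/w16.png',p['pixels'])
plan(651,-229.3,-14)
E
```

```text
at [ 651.4 -229.1   15.8] [3.141 0.    2.708] F [0.3 0.3 0.3] op 57.1 t 12.08 rows 2
[[0.01, -0.01, 0.5], [0.0, 0.0, 0.0]]
[[0.01, -0.01, 0.5], [0.0, 0.0, 0.0]]
```

View pics/w16.png

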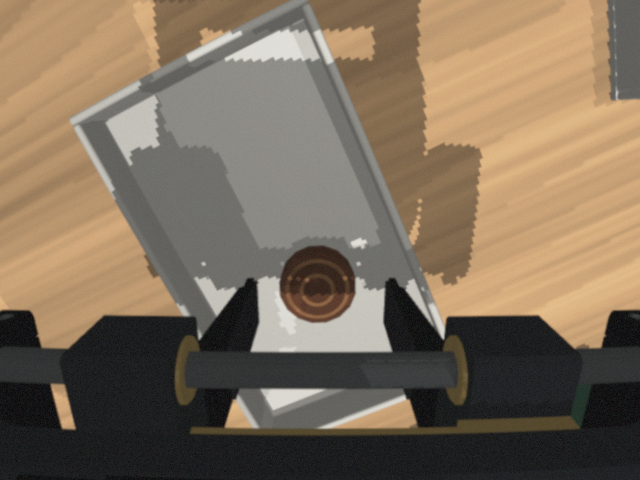

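The right finger would pass close to the tray wall, so I'll rise a little and turn the jaws towards the tray's length before descending.

>>> drive_tool(increments=[[[0,0,-0.6],[0,0,0.95]],[[0,0,0],[0,0,0.95]],[[0,0,0],[0,0,0.95]],[[0,0,0],[0,0,0.95]],[[0,0,0],[0,0,0.95]]])

```text
t: 12.5
eef_pos: [651.9, -229.8, 35.3]
tcp_rot: [3.14, 0.003, 2.324]
ft_force: [-0.8, -0.1, 0.8]
opening: 0.603
```

>>> drive_tool(increments=[[[0,0,0],[0,0,0.95]],[[0,0,0],[0,0,0.95]],[[0,0,0],[0,0,0.95]],[[0,0,0.6],[0,0,0]],[[0,0,0],[0,0,0]]])

```text
t: 12.92
eef_pos: [650.7, -229.4, 14.8]
tcp_rot: [-3.142, -0.0, 2.099]
ft_force: [-0.0, 0.1, 0.1]
opening: 0.603
```

```bash
python3 - <<'E'
from h import *
p=env.read_camera('wrist'); cv2.imwrite('pics/w17.png',p['pixels'])
plan(651,-229.3,-14)
E
```

```text
at [ 650.9 -229.5   15.5] [ 3.142 -0.     2.1  ] F [ 0.1 -0.  -0.8] op 56.8 t 12.97 rows 2
[[0.0, 0.0, 0.49], [0.0, -0.0, -0.0]]
[[0.0, 0.0, 0.49], [0.0, -0.0, -0.0]]
```

View pics/w17.png

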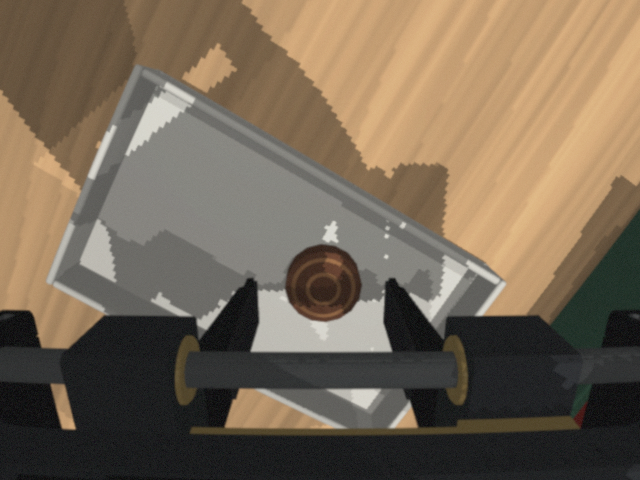

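>>> drive_tool(increments=[[[0,0.03,0.5],[0,0,0]],[[0,0.03,0.4],[0,0,0]],[[0,0,0.06],[0,0,0]],[[0,0,0],[0,0,0]]])

```text
t: 13.3
eef_pos: [652.0, -228.8, -15.3]
tcp_rot: [-3.14, -0.002, 2.099]
ft_force: [-0.3, -0.7, -0.8]
opening: 0.601
```

>>> drive_tool(increments=[[[0,0,0],[0,0,0]],[[0,0,0],[0,0,0]],[[0,0,0],[0,0,0]],[[0,0,0],[0,0,0]],[[0,0,0],[0,0,0]]], jaw=-1)

```text
t: 13.72
eef_pos: [652.7, -229.3, -13.6]
tcp_rot: [3.141, 0.001, 2.099]
ft_force: [-0.0, -0.7, 2.0]
opening: 0.402
```

>>> drive_tool(increments=[[[0,0,0],[0,0,0]]])

```text
t: 13.8
eef_pos: [652.7, -229.3, -13.7]
tcp_rot: [3.141, 0.001, 2.099]
ft_force: [0.1, -0.8, 3.4]
opening: 0.403
```

>>> drive_tool(increments=[[[0,0,-0.5],[0,0,0]],[[0,0,-0.95],[0,0,0]],[[0,0,-0.95],[0,0,0]],[[0,0,-0.6],[0,0,0]]])

```text
t: 14.13
eef_pos: [653.1, -229.4, 78.5]
tcp_rot: [3.14, 0.002, 2.099]
ft_force: [-0.9, -0.6, -0.0]
opening: 0.403
```

```bash
python3 - <<'E'
from h import *
p=env.read_camera('wrist'); cv2.imwrite('pics/w18.png',p['pixels'])
plan(630,250,70,2.6,smax=1.2)
E
```

```text
at [ 654.3 -229.9   81.7] [3.138 0.005 2.099] F [ 0.5 -0.9  2.6] op 37.9 t 14.18 rows 14
[[1.02, 0.53, 0.02], [0.0, 0.01, -0.45]]
[[1.0, 0.56, 0.02], [0.0, 0.01, -0.45]]
[[0.98, 0.6, 0.03], [0.0, 0.01, -0.45]]
[[0.95, 0.63, 0.03], [0.0, 0.01, -0.45]]
[[0.93, 0.67, 0.03], [0.0, 0.01, -0.45]]
[[0.91, 0.7, 0.03], [0.0, 0.01, -0.45]]
[[0.88, 0.73, 0.03], [0.0, 0.01, -0.45]]
[[0.85, 0.76, 0.03], [0.0, 0.01, -0.45]]
[[0.83, 0.79, 0.03], [0.0, 0.01, -0.45]]
[[0.8, 0.82, 0.03], [0.0, 0.01, -0.45]]
[[0.77, 0.85, 0.03], [0.0, 0.01, -0.45]]
[[0.74, 0.88, 0.03], [0.0, 0.01, -0.45]]
[[0.7, 0.9, 0.03], [0.0, 0.01, -0.45]]
[[0.67, 0.93, 0.03], [0.0, 0.01, -0.45]]
```

View pics/w18.png

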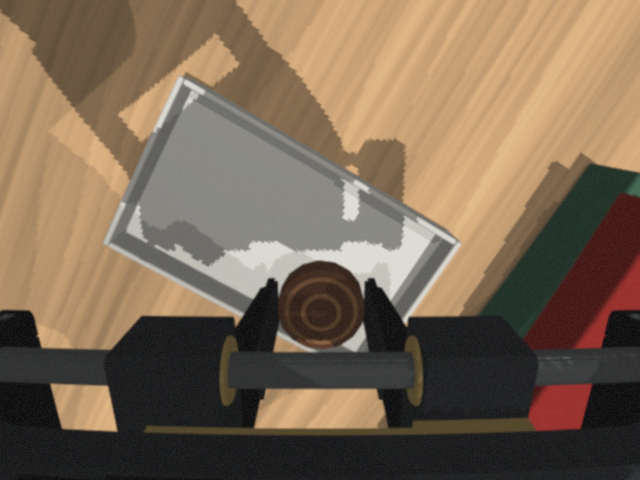

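draught_b is held at (321,305). Now to the dish.

>>> drive_tool(increments=[[[1,0.53,0],[0,0,-0.45]],[[1,0.56,0],[0,0,-0.45]],[[0.98,0.6,0],[0,0,-0.45]],[[0.95,0.63,0],[0,0,-0.45]],[[0.93,0.67,0],[0,0,-0.45]]])

```text
t: 14.6
eef_pos: [643.6, -56.5, 75.6]
tcp_rot: [-3.141, -0.0, 2.28]
ft_force: [0.6, 0.3, -0.0]
opening: 0.406
```

>>> drive_tool(increments=[[[0.91,0.7,0],[0,0,-0.45]],[[0.88,0.73,0],[0,0,-0.45]],[[0.85,0.76,0],[0,0,-0.45]],[[0.83,0.79,0],[0,0,-0.45]],[[0.8,0.82,0],[0,0,-0.45]]])

```text
t: 15.02
eef_pos: [634.7, 115.1, 75.7]
tcp_rot: [-3.141, -0.0, 2.46]
ft_force: [-0.3, 0.1, -1.4]
opening: 0.404
```

```bash
python3 - <<'E'
from h import *
plan(630,250,60,2.6,smax=1.2)
E
```

```text
at [634.7 115.1  75.7] [-3.141 -0.     2.46 ] F [-0.3  0.1 -1.4] op 38.4 t 15.02 rows 4
[[0.74, 0.85, 0.13], [-0.0, -0.0, -0.44]]
[[0.71, 0.87, 0.13], [-0.0, -0.0, -0.44]]
[[0.68, 0.9, 0.13], [-0.0, -0.0, -0.44]]
[[0.65, 0.92, 0.13], [-0.0, -0.0, -0.44]]
```

>>> drive_tool(increments=[[[0.74,0.85,0.1],[0,0,-0.44]],[[0.71,0.87,0.1],[0,0,-0.44]],[[0.68,0.9,0.1],[0,0,-0.44]],[[0.62,0.86,0.1],[0,0,-0.44]],[[0,0,0],[0,0,0]]])

```text
t: 15.43
eef_pos: [628.8, 251.6, 62.9]
tcp_rot: [3.141, -0.001, 2.606]
ft_force: [0.1, 0.2, -0.0]
opening: 0.407
```

>>> drive_tool(increments=[[[0,0,0.5],[0,0,0]],[[0,0,0],[0,0,0]]])

```text
t: 15.6
eef_pos: [628.7, 246.6, 46.6]
tcp_rot: [-3.139, -0.002, 2.6]
ft_force: [-1.1, -0.6, -0.7]
opening: 0.405
```

```bash
python3 - <<'E'
from h import *
p=env.read_camera('wrist'); cv2.imwrite('pics/w19.png',p['pixels'])
plan(629.5,251,-12,smax=1)
E
```

```text
at [629.2 246.2  47.6] [-3.14e+00 -2.00e-03  2.60e+00] F [ 0.3 -0.6 -0.1] op 38.5 t 15.65 rows 2
[[0.03, 0.07, 0.99], [-0.01, -0.01, 0.0]]
[[0.04, 0.07, 0.99], [-0.01, -0.01, 0.0]]
```

View pics/w19.png

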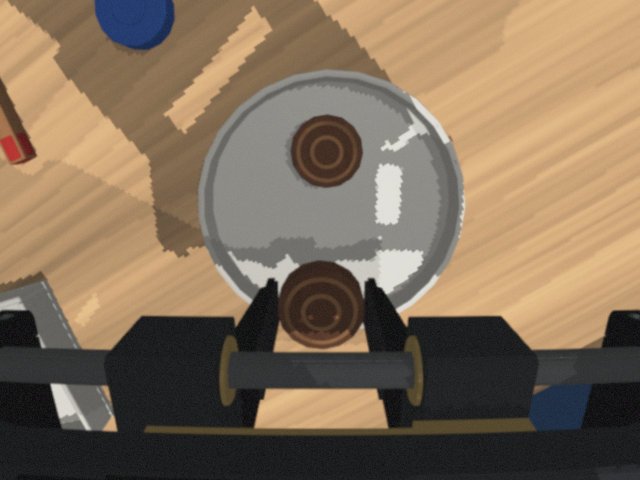

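>>> drive_tool(increments=[[[0.05,0.06,0.8],[0,0,0]],[[0.05,0.06,0.8],[0,0,0]],[[0,0,0],[0,0,0]],[[0,0,0],[0,0,0]]])

```text
t: 15.98
eef_pos: [629.0, 250.5, 0.7]
tcp_rot: [-3.14, -0.001, 2.599]
ft_force: [0.5, -0.1, 0.2]
opening: 0.406
```

```bash
python3 - <<'E'
from h import *
p=env.read_camera('wrist'); cv2.imwrite('pics/w20.png',p['pixels'])
plan(629,250,-12.5)
E
```

```text
at [629.8 250.7   1.8] [3.141 0.    2.599] F [ 0.5  0.7 -0.1] op 38.7 t 16.03 rows 1
[[0.01, -0.03, 0.48], [0.0, 0.0, 0.0]]
```

View pics/w20.png

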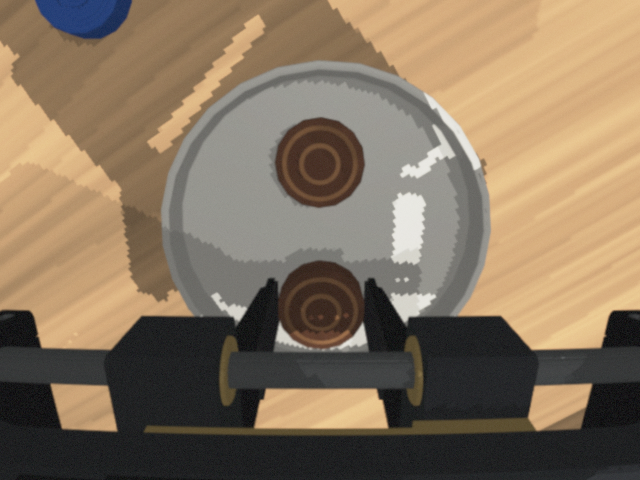

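>>> drive_tool(increments=[[[0.2,0,0.2],[0,0,0]],[[0,0,0.2],[0,0,0]],[[0,0,0.07],[0,0,0]],[[0,0,0],[0,0,0]]])

```text
t: 16.37
eef_pos: [624.0, 254.3, -13.3]
tcp_rot: [-3.141, -0.0, 2.6]
ft_force: [-0.6, -0.5, -0.4]
opening: 0.405
```

>>> drive_tool(increments=[[[0,0,0],[0,0,0]],[[0,0,0],[0,0,0]],[[0,0,0],[0,0,0]],[[0,0,-0.5],[0,0,0]],[[0,0,-0.8],[0,0,0]]], jaw=0.15)

```text
t: 16.78
eef_pos: [623.0, 253.8, 24.2]
tcp_rot: [-3.139, -0.003, 2.599]
ft_force: [0.6, -0.4, -0.4]
opening: 0.573
```

>>> drive_tool(increments=[[[0,0,-1],[0,0,0]],[[0,0,-1],[0,0,0]],[[0,0,-0.4],[0,0,0]]])

```text
t: 17.03
eef_pos: [625.6, 254.7, 102.1]
tcp_rot: [3.138, 0.003, 2.6]
ft_force: [-0.1, 0.8, 0.4]
opening: 0.575
```

```bash
python3 - <<'E'
from h import *
p=env.read_camera('wrist'); cv2.imwrite('pics/w21.png',p['pixels'])
plan(427,137,60,2.998,smax=1.2)
E
```

```text
at [626.  254.8 102.9] [3.137 0.004 2.6  ] F [0.3 0.2 1.7] op 54.6 t 17.08 rows 7
[[0.52, -0.97, 0.2], [0.01, 0.01, -0.71]]
[[0.58, -0.94, 0.2], [0.01, 0.01, -0.71]]
[[0.63, -0.9, 0.2], [0.01, 0.01, -0.71]]
[[0.68, -0.87, 0.2], [0.01, 0.01, -0.71]]
[[0.73, -0.83, 0.2], [0.01, 0.01, -0.71]]
[[0.77, -0.78, 0.2], [0.01, 0.01, -0.71]]
[[0.82, -0.74, 0.2], [0.01, 0.01, -0.71]]
```

View pics/w21.png

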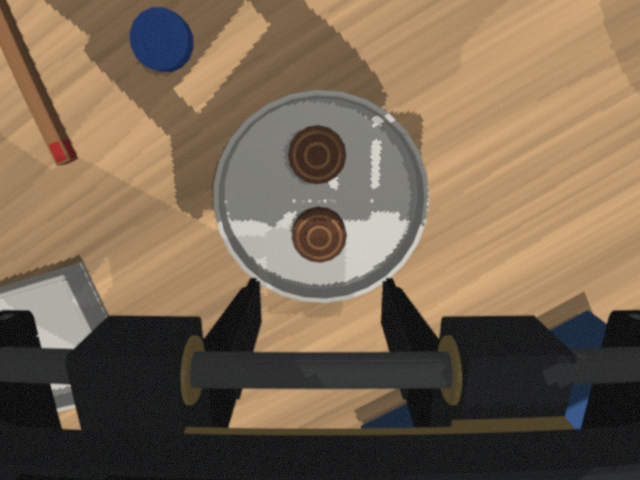

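Both draughts lie flat and apart in the dish, at (317,154) and (319,236). Next is the matchstick near (426,135).

>>> drive_tool(increments=[[[0.52,-0.97,0],[0,0,-0.71]],[[0.58,-0.94,0],[0,0,-0.71]],[[0.63,-0.9,0.2],[0,0,-0.71]],[[0.68,-0.87,0.2],[0,0,-0.71]],[[0.73,-0.83,0.2],[0,0,-0.71]]], jaw=0)

```text
t: 17.5
eef_pos: [479.9, 169.2, 78.9]
tcp_rot: [-3.141, -0.001, 2.887]
ft_force: [1.3, -0.9, -0.7]
opening: 0.499
```

>>> drive_tool(increments=[[[0.77,-0.78,0.3],[0,0,-0.71]],[[0.82,-0.74,0.3],[0,0,-0.71]],[[0,0,0],[0,0,0]],[[0,0,0],[0,0,0]]])

```text
t: 17.83
eef_pos: [423.7, 135.8, 61.2]
tcp_rot: [-3.141, -0.002, 2.996]
ft_force: [0.8, -0.1, 0.5]
opening: 0.502
```

```bash
python3 - <<'E'
from h import *
p=env.read_camera('wrist'); cv2.imwrite('pics/w22.png',p['pixels'])
plan(427,137,60,2.998,smax=1.2)
print(w2p(p,[[426,135.2,12],[367,144,12],[485,127,12]]))
E
```

```text
at [425.3 136.4  61.6] [ 3.141 -0.     2.996] F [ 1.   0.  -0.3] op 47.7 t 17.88 rows 1
[[-0.05, 0.03, 0.05], [0.0, -0.0, -0.02]]
[[318.86072578 254.34434484]
 [319.05640684 160.08811784]
 [319.56945104 336.9623487 ]]
```

View pics/w22.png

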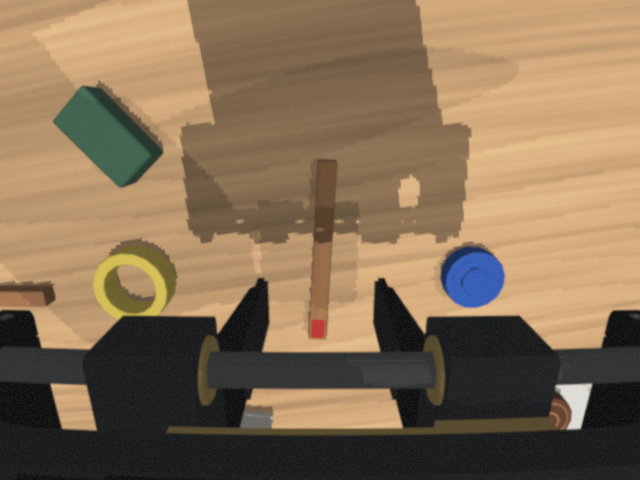

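>>> drive_tool(increments=[[[0.1,0.06,0.7],[0,0,0.56]],[[0,0,0.9],[0,0,0]],[[0,0,0.6],[0,0,0]],[[0,0,0],[0,0,0]],[[0,0,0],[0,0,0]]])

```text
t: 18.3
eef_pos: [422.7, 139.0, -4.7]
tcp_rot: [-3.141, -0.001, 2.952]
ft_force: [-0.4, -0.7, -0.4]
opening: 0.498
```

```bash
python3 - <<'E'
from h import *
p=env.read_camera('wrist'); cv2.imwrite('pics/w23.png',p['pixels'])
plan(425,137,-18,2.95,smax=1.2)
E
```

```text
at [423.  139.   -3.9] [3.141 0.    2.952] F [-0.3  0.4 -0.1] op 47.7 t 18.35 rows 1
[[-0.08, -0.05, 0.47], [0.0, 0.0, 0.03]]
```

View pics/w23.png

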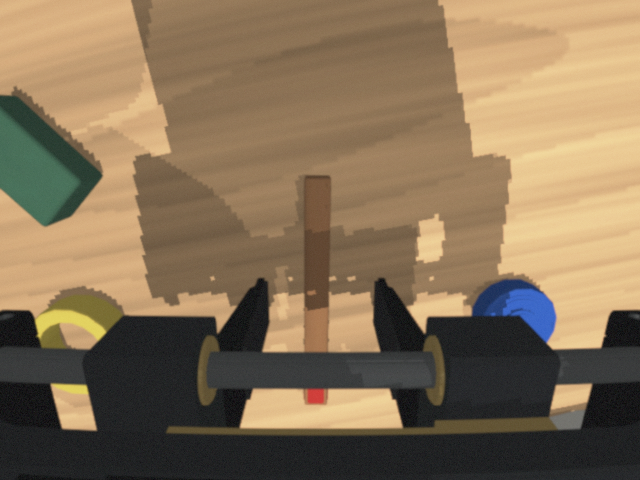

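>>> drive_tool(increments=[[[0,0,0.3],[0,0,0]],[[0,0,0.18],[0,0,0]],[[0,0,0],[0,0,0]]])

```text
t: 18.6
eef_pos: [422.4, 138.7, -19.0]
tcp_rot: [3.142, 0.0, 2.952]
ft_force: [0.0, -1.1, 0.7]
opening: 0.499
```

>>> drive_tool(increments=[[[0,0,0],[0,0,0]],[[0,0,0],[0,0,0]],[[0,0,0],[0,0,0]],[[0,0,0],[0,0,0]],[[0,0,0],[0,0,0]]], jaw=-1)

```text
t: 19.02
eef_pos: [422.4, 138.7, -18.4]
tcp_rot: [3.141, 0.0, 2.952]
ft_force: [-0.1, -0.3, -0.2]
opening: 0.203
```

>>> drive_tool(increments=[[[0,0,0],[0,0,0]],[[0,0,0],[0,0,0]],[[0,0,0],[0,0,0]]])

```text
t: 19.27
eef_pos: [422.3, 138.7, -18.5]
tcp_rot: [3.141, 0.0, 2.952]
ft_force: [-0.1, -0.1, 2.3]
opening: 0.117
```

>>> drive_tool(increments=[[[0,0,-0.5],[0,0,0]],[[0,0,-0.95],[0,0,0]],[[0,0,-0.95],[0,0,0]],[[0,0,-0.5],[0,0,0]]])

```text
t: 19.6
eef_pos: [422.7, 138.8, 70.7]
tcp_rot: [3.141, 0.002, 2.952]
ft_force: [0.1, -0.7, -0.2]
opening: 0.115
```

```bash
python3 - <<'E'
from h import *
plan(624.7,-214.7,65,3.1415,smax=1.2)
E
```

```text
at [422.7 138.8  70.7] [3.141e+00 2.000e-03 2.952e+00] F [ 0.1 -0.7 -0.2] op 10.9 t 19.6 rows 11
[[-0.8, -0.94, 0.02], [0.0, 0.0, -0.21]]
[[-0.79, -0.95, 0.02], [0.0, 0.0, -0.21]]
[[-0.77, -0.96, 0.02], [0.0, 0.0, -0.21]]
[[-0.75, -0.98, 0.02], [0.0, 0.0, -0.21]]
[[-0.74, -0.99, 0.02], [0.0, 0.0, -0.21]]
[[-0.72, -1.0, 0.02], [0.0, 0.0, -0.21]]
[[-0.7, -1.01, 0.02], [0.0, 0.0, -0.21]]
[[-0.68, -1.03, 0.02], [0.0, 0.0, -0.21]]
[[-0.67, -1.04, 0.02], [0.0, 0.0, -0.21]]
[[-0.65, -1.05, 0.02], [0.0, 0.0, -0.21]]
[[-0.63, -1.06, 0.02], [0.0, 0.0, -0.21]]
```

>>> drive_tool(increments=[[[-0.8,-0.94,0],[0,0,-0.21]],[[-0.79,-0.95,0],[0,0,-0.21]],[[-0.77,-0.96,0],[0,0,-0.21]],[[-0.75,-0.97,0],[0,0,-0.21]],[[-0.74,-0.98,0],[0,0,-0.21]]])

```text
t: 20.02
eef_pos: [514.6, -23.2, 68.5]
tcp_rot: [3.141, 0.0, 3.037]
ft_force: [0.7, 0.2, 0.0]
opening: 0.117
```

>>> drive_tool(increments=[[[-0.72,-1,0],[0,0,-0.21]],[[-0.7,-1,0],[0,0,-0.21]],[[-0.68,-1,0],[0,0,-0.21]],[[-0.67,-1,0],[0,0,-0.21]],[[-0.65,-1,0],[0,0,-0.21]]])

```text
t: 20.43
eef_pos: [606.1, -180.3, 68.3]
tcp_rot: [3.141, -0.0, 3.121]
ft_force: [0.8, 0.4, -0.2]
opening: 0.117
```

```bash
python3 - <<'E'
from h import *
plan(624.7,-214.7,55,3.1415,smax=1.2)
E
```

```text
at [ 606.1 -180.3   68.3] [ 3.141 -0.     3.121] F [ 0.8  0.4 -0.2] op 11.1 t 20.43 rows 2
[[-0.32, -0.57, 0.22], [0.0, -0.0, -0.13]]
[[-0.32, -0.57, 0.22], [0.0, -0.0, -0.13]]
```

>>> drive_tool(increments=[[[-0.32,-0.5,0.2],[0,0,-0.13]],[[-0.32,-0.5,0.2],[0,0,-0.13]],[[0,0,0.4],[0,0,0]],[[0,0,0],[0,0,0]],[[0,0,0],[0,0,0]]])

```text
t: 20.85
eef_pos: [623.4, -207.9, 43.4]
tcp_rot: [3.14, -0.002, 3.141]
ft_force: [-0.0, 1.1, 0.5]
opening: 0.118
```

```bash
python3 - <<'E'
from h import *
p=env.read_camera('wrist'); cv2.imwrite('pics/w24.png',p['pixels'])
plan(624.7,-214.7,-13.5,3.1415,smax=1)
E
```

```text
at [ 623.8 -207.9   44.2] [ 3.141e+00 -1.000e-03  3.141e+00] F [-0.9 -0.  -0.8] op 11.3 t 20.9 rows 2
[[-0.02, -0.11, 0.96], [0.0, -0.01, -0.0]]
[[-0.02, -0.11, 0.96], [0.0, -0.01, -0.0]]
```

View pics/w24.png

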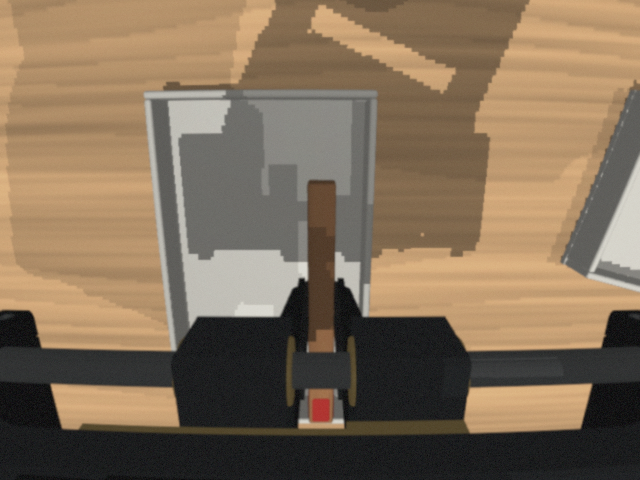

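>>> drive_tool(increments=[[[0,-0.12,0.8],[0,0,0]],[[0,-0.12,0.8],[0,0,0]],[[0,0,0],[0,0,0]],[[0,0,0],[0,0,0]]])

```text
t: 21.23
eef_pos: [623.9, -215.2, -3.6]
tcp_rot: [3.141, -0.002, -3.142]
ft_force: [-0.2, -0.2, 1.0]
opening: 0.117
```

```bash
python3 - <<'E'
from h import *
p=env.read_camera('wrist'); cv2.imwrite('pics/w25.png',p['pixels'])
plan(624.7,-214.7,-13.5,3.1415,smax=1)
E
```

```text
at [ 624.6 -215.5   -2.5] [ 3.142  0.    -3.142] F [ 0.2  1.2 -0.6] op 11.1 t 21.28 rows 1
[[-0.0, 0.03, 0.37], [0.0, 0.0, 0.0]]
```

View pics/w25.png

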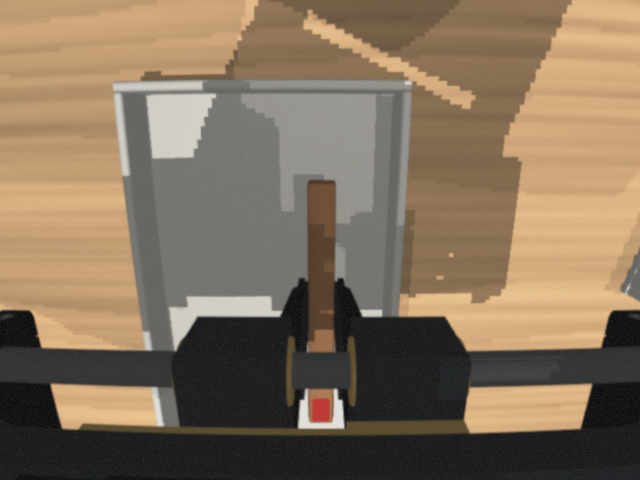

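>>> drive_tool(increments=[[[0,0,0.25],[0,0,0]],[[0,0,0.12],[0,0,0]],[[0,0,0],[0,0,0]]])

```text
t: 21.53
eef_pos: [624.7, -215.9, -14.4]
tcp_rot: [-3.141, 0.001, 3.141]
ft_force: [-1.3, -0.3, 0.5]
opening: 0.12
```

>>> drive_tool(increments=[[[0,0,0],[0,0,0]],[[0,0,0],[0,0,0]],[[0,0,0],[0,0,0]],[[0,0,-0.5],[0,0,0]],[[0,0,-0.9],[0,0,0]]], jaw=-0.4)

```text
t: 21.95
eef_pos: [622.9, -215.4, 25.2]
tcp_rot: [3.139, -0.005, 3.141]
ft_force: [1.1, -0.2, -0.0]
opening: 0.298
```

>>> drive_tool(increments=[[[0,0,-1],[0,0,0]],[[0,0,-1],[0,0,0]]])

```text
t: 22.12
eef_pos: [624.1, -215.9, 88.2]
tcp_rot: [3.141, -0.001, 3.141]
ft_force: [0.1, -0.3, 0.5]
opening: 0.3
```

```bash
python3 - <<'E'
from h import *
p=env.read_camera('wrist'); cv2.imwrite('pics/w26.png',p['pixels'])
plan(424,-113.7,50,1.449,smax=1.2)
E
```

```text
at [ 626.5 -217.    94.7] [-3.139  0.007  3.141] F [ 1.6 -0.7  4.5] op 28.8 t 22.17 rows 22
[[0.31, 0.16, 0.07], [0.0, 0.0, 0.96]]
[[0.32, 0.13, 0.07], [0.0, 0.0, 0.96]]
[[0.33, 0.11, 0.07], [0.0, 0.0, 0.96]]
[[0.33, 0.08, 0.07], [0.0, 0.0, 0.96]]
[[0.34, 0.06, 0.07], [0.0, 0.0, 0.96]]
[[0.34, 0.03, 0.07], [0.0, 0.0, 0.96]]
[[0.34, 0.0, 0.07], [0.0, 0.0, 0.96]]
[[0.34, -0.02, 0.07], [0.0, 0.0, 0.96]]
[[0.34, -0.05, 0.07], [0.0, 0.0, 0.96]]
[[0.34, -0.08, 0.07], [0.0, 0.0, 0.96]]
[[0.33, -0.1, 0.07], [0.0, 0.0, 0.96]]
[[0.32, -0.13, 0.07], [0.0, 0.0, 0.96]]
[[0.31, -0.15, 0.07], [0.0, 0.0, 0.96]]
[[0.3, -0.17, 0.07], [0.0, 0.0, 0.96]]
[[0.28, -0.2, 0.07], [0.0, 0.0, 0.96]]
[[0.27, -0.22, 0.07], [0.0, 0.0, 0.96]]
[[0.25, -0.24, 0.07], [0.0, 0.0, 0.96]]
[[0.23, -0.26, 0.07], [0.0, 0.0, 0.96]]
[[0.21, -0.27, 0.07], [0.0, 0.0, 0.96]]
[[0.19, -0.29, 0.07], [0.0, 0.0, 0.96]]
[[0.17, -0.3, 0.07], [0.0, 0.0, 0.96]]
[[0.14, -0.31, 0.07], [0.0, 0.0, 0.96]]
```

View pics/w26.png

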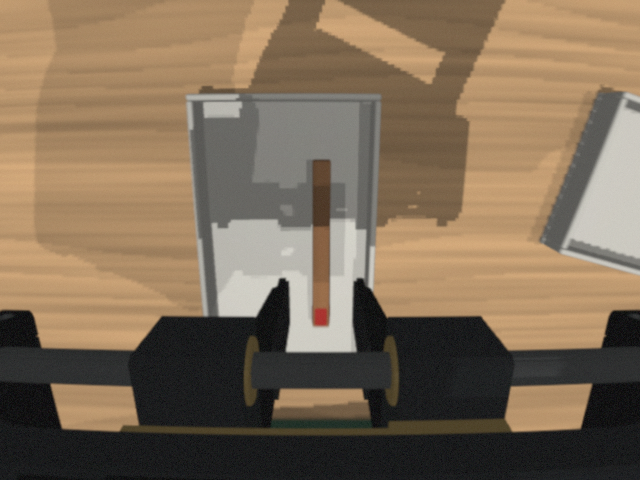

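The first matchstick is flat in the tray, from (321,160) to (321,325). Now the second one.

>>> drive_tool(increments=[[[0.31,0.16,0],[0,0,0.96]],[[0.32,0.13,0],[0,0,0.96]],[[0.33,0.11,0],[0,0,0.96]],[[0.33,0.08,0],[0,0,0.96]],[[0.34,0.06,0],[0,0,0.96]]], jaw=0)

```text
t: 22.58
eef_pos: [577.8, -192.2, 87.4]
tcp_rot: [3.142, 0.0, 2.753]
ft_force: [-0.0, -0.7, -0.6]
opening: 0.496
```

>>> drive_tool(increments=[[[0.34,0.03,0],[0,0,0.96]],[[0.34,0,0],[0,0,0.96]],[[0.34,-0.02,0],[0,0,0.96]],[[0.34,-0.05,0],[0,0,0.96]],[[0.34,-0.08,0],[0,0,0.96]]])

```text
t: 23.0
eef_pos: [531.9, -169.0, 87.3]
tcp_rot: [3.141, 0.0, 2.369]
ft_force: [-0.3, 0.6, -0.3]
opening: 0.496
```

>>> drive_tool(increments=[[[0.33,-0.1,0],[0,0,0.96]],[[0.32,-0.13,0],[0,0,0.96]],[[0.31,-0.15,0],[0,0,0.96]],[[0.3,-0.17,0],[0,0,0.96]],[[0.28,-0.2,0],[0,0,0.96]]])

```text
t: 23.42
eef_pos: [485.8, -145.6, 87.4]
tcp_rot: [3.141, 0.0, 1.985]
ft_force: [-0.1, -0.0, -0.1]
opening: 0.495
```

```bash
python3 - <<'E'
from h import *
plan(424,-113.7,50,1.449,smax=1.2)
E
```

```text
at [ 485.8 -145.6   87.4] [3.141 0.    1.985] F [-0.1 -0.  -0.1] op 47.0 t 23.42 rows 7
[[0.26, -0.21, 0.18], [0.0, 0.0, 0.96]]
[[0.24, -0.23, 0.18], [0.0, 0.0, 0.96]]
[[0.22, -0.25, 0.18], [0.0, 0.0, 0.96]]
[[0.2, -0.26, 0.18], [0.0, 0.0, 0.96]]
[[0.18, -0.28, 0.18], [0.0, 0.0, 0.96]]
[[0.16, -0.29, 0.18], [0.0, 0.0, 0.96]]
[[0.14, -0.3, 0.18], [0.0, 0.0, 0.96]]
```

>>> drive_tool(increments=[[[0.26,-0.21,0],[0,0,0.96]],[[0.24,-0.23,0],[0,0,0.96]],[[0.22,-0.25,0.2],[0,0,0.96]],[[0.2,-0.26,0.2],[0,0,0.96]],[[0.18,-0.28,0.2],[0,0,0.96]]])

```text
t: 23.83
eef_pos: [441.4, -123.4, 69.3]
tcp_rot: [3.141, 0.0, 1.601]
ft_force: [0.4, -0.8, 0.5]
opening: 0.501
```

>>> drive_tool(increments=[[[0.16,-0.29,0.2],[0,0,0.96]],[[0.14,-0.3,0.2],[0,0,0.96]],[[0,0,0],[0,0,0]],[[0,0,0],[0,0,0]]])

```text
t: 24.17
eef_pos: [424.2, -114.5, 57.4]
tcp_rot: [-3.142, -0.0, 1.454]
ft_force: [-0.2, 0.3, 0.6]
opening: 0.498
```

```bash
python3 - <<'E'
from h import *
p=env.read_camera('wrist'); cv2.imwrite('pics/w27.png',p['pixels'])
plan(424,-113.7,-18,1.449,smax=1)
E
```

```text
at [ 424.7 -114.8   57.6] [3.141 0.    1.454] F [ 1.  -0.5  0.9] op 47.6 t 24.22 rows 3
[[0.01, -0.01, 0.84], [0.0, 0.0, 0.02]]
[[0.01, -0.01, 0.84], [0.0, 0.0, 0.02]]
[[0.01, -0.01, 0.84], [0.0, 0.0, 0.02]]
```

View pics/w27.png

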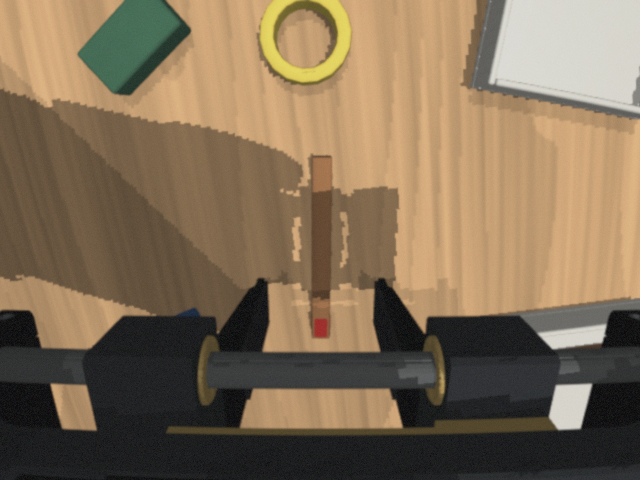

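>>> drive_tool(increments=[[[0.1,0.03,0.7],[0,0,0]],[[0,0,0.9],[0,0,0]],[[0,0,0.6],[0,0,0]],[[0,0,0.3],[0,0,0]],[[0,0,0],[0,0,0]]])

```text
t: 24.63
eef_pos: [425.2, -111.6, -18.9]
tcp_rot: [-3.14, -0.001, 1.453]
ft_force: [0.4, -0.8, 0.4]
opening: 0.499
```

>>> drive_tool(increments=[[[0,0,0],[0,0,0]]])

```text
t: 24.72
eef_pos: [425.7, -111.8, -17.4]
tcp_rot: [-3.141, -0.0, 1.452]
ft_force: [-0.4, 0.5, 0.1]
opening: 0.5
```

>>> drive_tool(increments=[[[0,0,0],[0,0,0]],[[0,0,0],[0,0,0]],[[0,0,0],[0,0,0]],[[0,0,0],[0,0,0]],[[0,0,0],[0,0,0]]], jaw=-1)

```text
t: 25.13
eef_pos: [425.5, -111.7, -17.3]
tcp_rot: [3.141, 0.0, 1.452]
ft_force: [-0.0, -0.3, 0.4]
opening: 0.207
```

>>> drive_tool(increments=[[[0,0,0],[0,0,0]],[[0,0,0],[0,0,0]],[[0,0,0],[0,0,0]]])

```text
t: 25.38
eef_pos: [425.4, -111.6, -17.5]
tcp_rot: [3.141, -0.0, 1.452]
ft_force: [-0.0, 0.1, 4.1]
opening: 0.116
```

>>> drive_tool(increments=[[[0,0,-0.5],[0,0,0]],[[0,0,-0.95],[0,0,-0.5]],[[0,0,-0.95],[0,0,-0.96]],[[0,0,-0.5],[0,0,-0.96]],[[0,0,0],[0,0,-0.96]]])

```text
t: 25.8
eef_pos: [426.4, -112.0, 72.1]
tcp_rot: [3.138, 0.002, 1.726]
ft_force: [0.2, -0.1, -1.0]
opening: 0.113
```

```bash
python3 - <<'E'
from h import *
plan(624.7,-258,65,3.1415,smax=1.2)
E
```

```text
at [ 426.4 -112.    72.1] [3.138e+00 2.000e-03 1.726e+00] F [ 0.2 -0.1 -1. ] op 10.8 t 25.8 rows 19
[[-0.31, 0.3, 0.01], [0.0, 0.0, -0.93]]
[[-0.33, 0.28, 0.01], [0.0, 0.0, -0.93]]
[[-0.35, 0.26, 0.01], [0.0, 0.0, -0.93]]
[[-0.37, 0.23, 0.01], [0.0, 0.0, -0.93]]
[[-0.38, 0.2, 0.01], [0.0, 0.0, -0.93]]
[[-0.4, 0.17, 0.01], [0.0, 0.0, -0.93]]
[[-0.41, 0.14, 0.01], [0.0, 0.0, -0.93]]
[[-0.42, 0.11, 0.01], [0.0, 0.0, -0.93]]
[[-0.42, 0.08, 0.01], [0.0, 0.0, -0.93]]
[[-0.43, 0.05, 0.01], [0.0, 0.0, -0.93]]
[[-0.43, 0.02, 0.01], [0.0, 0.0, -0.93]]
[[-0.43, -0.02, 0.01], [0.0, 0.0, -0.93]]
[[-0.43, -0.05, 0.01], [0.0, 0.0, -0.93]]
[[-0.42, -0.08, 0.01], [0.0, 0.0, -0.93]]
[[-0.42, -0.11, 0.01], [0.0, 0.0, -0.93]]
[[-0.41, -0.14, 0.01], [0.0, 0.0, -0.93]]
[[-0.4, -0.17, 0.01], [0.0, 0.0, -0.93]]
[[-0.38, -0.2, 0.01], [0.0, 0.0, -0.93]]
[[-0.37, -0.23, 0.01], [0.0, 0.0, -0.93]]
```

>>> drive_tool(increments=[[[-0.31,0.3,0],[0,0,-0.93]],[[-0.33,0.28,0],[0,0,-0.93]],[[-0.35,0.26,0],[0,0,-0.93]],[[-0.37,0.23,0],[0,0,-0.93]],[[-0.38,0.2,0],[0,0,-0.93]]])

```text
t: 26.22
eef_pos: [477.8, -150.7, 69.3]
tcp_rot: [-3.142, -0.0, 2.098]
ft_force: [0.3, 0.4, 0.1]
opening: 0.113
```

>>> drive_tool(increments=[[[-0.4,0.17,0],[0,0,-0.93]],[[-0.41,0.14,0],[0,0,-0.93]],[[-0.42,0.11,0],[0,0,-0.93]],[[-0.42,0.08,0],[0,0,-0.93]],[[-0.43,0.05,0],[0,0,-0.93]]])

```text
t: 26.63
eef_pos: [529.7, -189.5, 69.1]
tcp_rot: [-3.142, -0.001, 2.47]
ft_force: [0.6, -0.1, -0.1]
opening: 0.114
```

>>> drive_tool(increments=[[[-0.43,0.02,0],[0,0,-0.93]],[[-0.43,-0.02,0],[0,0,-0.93]],[[-0.43,-0.05,0],[0,0,-0.93]],[[-0.42,-0.08,0],[0,0,-0.93]],[[-0.42,-0.11,0],[0,0,-0.93]]])

```text
t: 27.05
eef_pos: [581.5, -228.0, 69.0]
tcp_rot: [3.141, -0.001, 2.842]
ft_force: [-0.1, -0.1, 0.4]
opening: 0.109
```

```bash
python3 - <<'E'
from h import *
plan(624.7,-258,60,3.1415,smax=1.2)
E
```

```text
at [ 581.5 -228.    69. ] [ 3.141e+00 -1.000e-03  2.842e+00] F [-0.1 -0.1  0.4] op 10.4 t 27.05 rows 4
[[-0.42, -0.13, 0.07], [0.0, -0.0, -0.94]]
[[-0.41, -0.16, 0.07], [0.0, -0.0, -0.94]]
[[-0.39, -0.19, 0.07], [0.0, -0.0, -0.94]]
[[-0.38, -0.22, 0.07], [0.0, -0.0, -0.94]]
```

>>> drive_tool(increments=[[[-0.42,-0.13,0],[0,0,-0.94]],[[-0.41,-0.16,0],[0,0,-0.94]],[[-0.39,-0.19,0],[0,0,-0.94]],[[-0.38,-0.22,0.2],[0,0,-0.94]],[[0,0,0.5],[0,0,0]]])

```text
t: 27.47
eef_pos: [626.9, -259.2, 49.4]
tcp_rot: [-3.14, 0.004, -3.14]
ft_force: [0.2, -0.1, -0.0]
opening: 0.115
```

>>> drive_tool(increments=[[[0,0,0],[0,0,0]],[[0,0,0],[0,0,0]]])

```text
t: 27.63
eef_pos: [623.9, -257.1, 47.4]
tcp_rot: [3.14, -0.002, 3.138]
ft_force: [-0.4, 0.9, -0.7]
opening: 0.113
```

```bash
python3 - <<'E'
from h import *
p=env.read_camera('wrist'); cv2.imwrite('pics/w28.png',p['pixels'])
plan(624.7,-258,-13,3.1415,smax=1)
E
```

```text
at [ 624.2 -257.3   48.2] [ 3.141e+00 -1.000e-03  3.138e+00] F [-0.1 -0.1 -0.2] op 10.3 t 27.68 rows 3
[[-0.01, -0.01, 0.68], [0.0, -0.0, -0.01]]
[[-0.01, -0.01, 0.68], [0.0, -0.0, -0.01]]
[[-0.01, -0.01, 0.68], [0.0, -0.0, -0.01]]
```

View pics/w28.png

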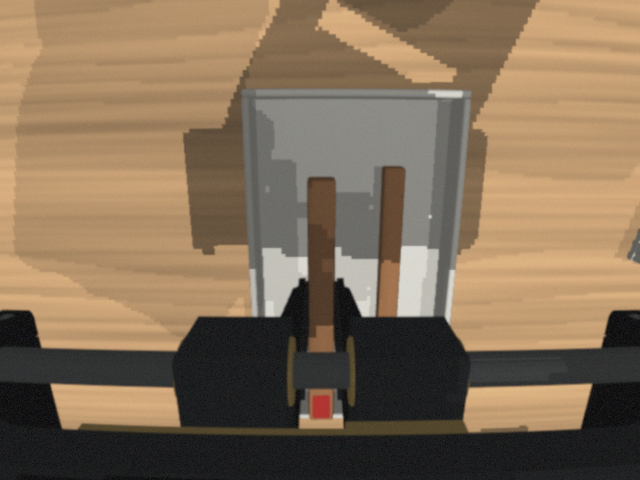

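Aligned, and clear of the first stick at (390,240). Lowering and releasing.

>>> drive_tool(increments=[[[0,0,0.7],[0,0,0]],[[0,0,0.7],[0,0,0]],[[0,0,0.5],[0,0,0]],[[0,0,0.1],[0,0,0]],[[0,0,0],[0,0,0]]])

```text
t: 28.1
eef_pos: [624.3, -257.3, -11.8]
tcp_rot: [3.141, -0.001, 3.139]
ft_force: [0.8, 0.0, 1.2]
opening: 0.114
```

>>> drive_tool(increments=[[[0,0,0],[0,0,0]]])

```text
t: 28.18
eef_pos: [625.0, -257.7, -10.5]
tcp_rot: [-3.141, 0.001, 3.139]
ft_force: [0.5, 0.2, 0.3]
opening: 0.115
```

>>> drive_tool(increments=[[[0,0,0.08],[0,0,0]],[[0,0,0],[0,0,0]]])

```text
t: 28.35
eef_pos: [624.9, -257.7, -13.2]
tcp_rot: [-3.141, 0.001, 3.139]
ft_force: [0.5, -0.0, -0.3]
opening: 0.114
```

>>> drive_tool(increments=[[[0,0,0],[0,0,0]],[[0,0,0],[0,0,0]],[[0,0,0],[0,0,0]],[[0,0,-0.5],[0,0,0]],[[0,0,-0.9],[0,0,0]]], jaw=-0.45)

```text
t: 28.77
eef_pos: [623.1, -256.8, 25.8]
tcp_rot: [3.139, -0.004, 3.139]
ft_force: [0.4, 0.9, 0.3]
opening: 0.272
```

>>> drive_tool(increments=[[[0,0,-1],[0,0,0]],[[0,0,-1],[0,0,0]]])

```text
t: 28.93
eef_pos: [624.3, -257.4, 88.9]
tcp_rot: [3.141, -0.001, 3.139]
ft_force: [0.2, -1.1, -0.7]
opening: 0.276
```

```bash
python3 - <<'E'
from h import *
p=env.read_camera('wrist'); cv2.imwrite('pics/w29.png',p['pixels'])
plan(406.6,-314.8,60,1.3,smax=1.2)
E
```

```text
at [ 626.7 -258.6   95.5] [-3.138  0.007  3.139] F [ 2.3 -1.6  5.4] op 26.3 t 28.98 rows 24
[[0.31, -0.08, 0.05], [0.0, 0.0, 0.96]]
[[0.3, -0.1, 0.05], [0.0, 0.0, 0.96]]
[[0.29, -0.12, 0.05], [0.0, 0.0, 0.96]]
[[0.28, -0.15, 0.05], [0.0, 0.0, 0.96]]
[[0.27, -0.17, 0.05], [0.0, 0.0, 0.96]]
[[0.25, -0.19, 0.05], [0.0, 0.0, 0.96]]
[[0.24, -0.21, 0.05], [0.0, 0.0, 0.96]]
[[0.22, -0.22, 0.05], [0.0, 0.0, 0.96]]
[[0.2, -0.24, 0.05], [0.0, 0.0, 0.96]]
[[0.19, -0.26, 0.05], [0.0, 0.0, 0.96]]
[[0.17, -0.27, 0.05], [0.0, 0.0, 0.96]]
[[0.14, -0.28, 0.05], [0.0, 0.0, 0.96]]
[[0.12, -0.29, 0.05], [0.0, 0.0, 0.96]]
[[0.1, -0.3, 0.05], [0.0, 0.0, 0.96]]
[[0.08, -0.31, 0.05], [0.0, 0.0, 0.96]]
[[0.05, -0.31, 0.05], [0.0, 0.0, 0.96]]
[[0.03, -0.31, 0.05], [0.0, 0.0, 0.96]]
[[0.01, -0.32, 0.05], [0.0, 0.0, 0.96]]
[[-0.02, -0.31, 0.05], [0.0, 0.0, 0.96]]
[[-0.04, -0.31, 0.05], [0.0, 0.0, 0.96]]
[[-0.07, -0.31, 0.05], [0.0, 0.0, 0.96]]
[[-0.09, -0.3, 0.05], [0.0, 0.0, 0.96]]
[[-0.11, -0.29, 0.05], [0.0, 0.0, 0.96]]
[[-0.14, -0.28, 0.05], [0.0, 0.0, 0.96]]
```

View pics/w29.png

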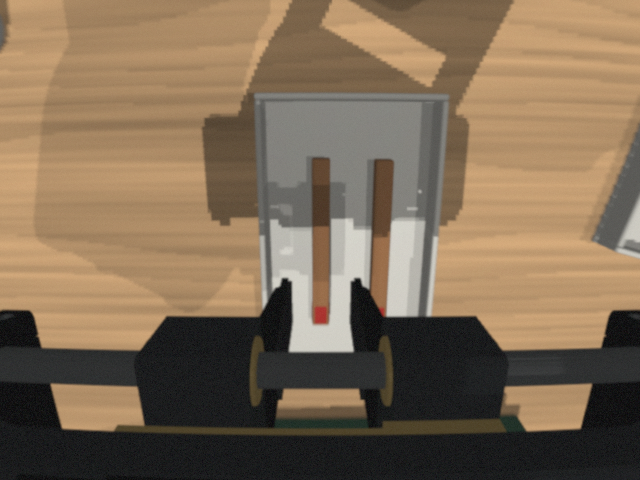

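Both matchsticks lie flat and apart in the tray. Now the domino.

>>> drive_tool(increments=[[[0.31,-0.08,0],[0,0,0.96]],[[0.3,-0.1,0],[0,0,0.96]],[[0.29,-0.12,0],[0,0,0.96]],[[0.28,-0.15,0],[0,0,0.96]],[[0.27,-0.17,0],[0,0,0.96]]], jaw=0)

```text
t: 29.4
eef_pos: [578.0, -269.3, 88.0]
tcp_rot: [3.142, 0.0, 2.751]
ft_force: [0.8, 0.4, -0.6]
opening: 0.491
```

>>> drive_tool(increments=[[[0.25,-0.19,0],[0,0,0.96]],[[0.24,-0.21,0],[0,0,0.96]],[[0.22,-0.22,0],[0,0,0.96]],[[0.2,-0.24,0],[0,0,0.96]],[[0.19,-0.26,0],[0,0,0.96]]])

```text
t: 29.82
eef_pos: [532.2, -281.2, 88.0]
tcp_rot: [3.141, 0.0, 2.367]
ft_force: [0.2, -0.1, -0.1]
opening: 0.502
```

>>> drive_tool(increments=[[[0.17,-0.27,0],[0,0,0.96]],[[0.14,-0.28,0],[0,0,0.96]],[[0.12,-0.29,0],[0,0,0.96]],[[0.1,-0.3,0],[0,0,0.96]],[[0.08,-0.31,0],[0,0,0.96]]])

```text
t: 30.23
eef_pos: [486.2, -292.9, 88.0]
tcp_rot: [3.141, 0.0, 1.983]
ft_force: [0.4, -0.3, -0.3]
opening: 0.499
```

>>> drive_tool(increments=[[[0.05,-0.31,0.1],[0,0,0.96]],[[0.03,-0.31,0.1],[0,0,0.96]],[[0.01,-0.32,0.1],[0,0,0.96]],[[-0.02,-0.31,0.1],[0,0,0.96]],[[-0.04,-0.31,0.1],[0,0,0.96]]])

```text
t: 30.65
eef_pos: [440.5, -304.2, 72.9]
tcp_rot: [3.141, 0.0, 1.599]
ft_force: [0.4, -0.3, -0.4]
opening: 0.498
```

>>> drive_tool(increments=[[[-0.07,-0.31,0.1],[0,0,0.96]],[[-0.09,-0.3,0.1],[0,0,0.96]],[[-0.11,-0.29,0.1],[0,0,0.96]],[[0,0,0],[0,0,0]],[[0,0,0],[0,0,0]]])

```text
t: 31.07
eef_pos: [413.5, -311.2, 64.0]
tcp_rot: [3.141, -0.0, 1.374]
ft_force: [-0.4, -0.7, 0.4]
opening: 0.502
```

```bash
python3 - <<'E'
from h import *
p=env.read_camera('wrist'); cv2.imwrite('pics/w30.png',p['pixels'])
plan(406.6,-314.8,-18,1.3,smax=1)
print(w2p(p,[406.6,-314.8,10]))
E
```

```text
at [ 413.9 -311.2   64.1] [3.141 0.    1.375] F [-0.1 -1.  -0.7] op 47.6 t 31.12 rows 3
[[-0.06, -0.07, 0.91], [0.0, 0.0, 0.31]]
[[-0.06, -0.07, 0.91], [0.0, 0.0, 0.31]]
[[-0.06, -0.07, 0.91], [0.0, 0.0, 0.31]]
[[313.71567444 254.5191191 ]]
```

View pics/w30.png

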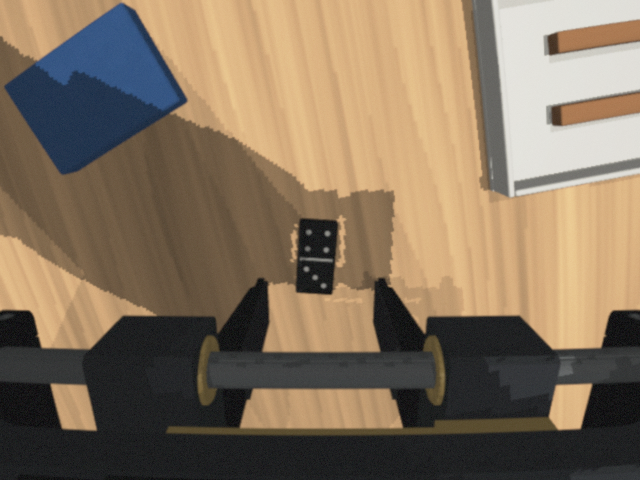

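>>> drive_tool(increments=[[[-0.05,-0.04,0.7],[0,0,0.75]],[[0,0,0.9],[0,0,0]],[[0,0,0.6],[0,0,0]],[[0,0,0],[0,0,0]],[[0,0,0],[0,0,0]]])

```text
t: 31.53
eef_pos: [412.3, -312.0, -2.3]
tcp_rot: [-3.141, -0.001, 1.314]
ft_force: [0.6, 0.7, 0.5]
opening: 0.499
```

```bash
python3 - <<'E'
from h import *
p=env.read_camera('wrist'); cv2.imwrite('pics/w31.png',p['pixels'])
plan(413,-311,-19)
E
```

```text
at [ 412.6 -312.3   -1.5] [3.141 0.    1.314] F [-0.3 -1.   0.3] op 47.3 t 31.58 rows 1
[[0.05, 0.0, 0.58], [0.0, 0.0, 0.0]]
```

View pics/w31.png

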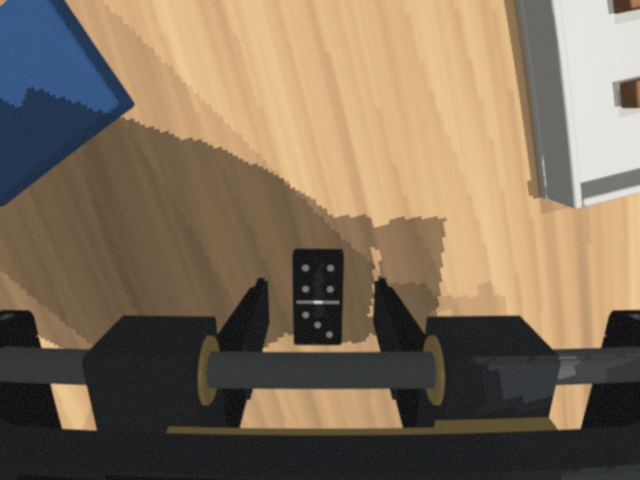

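>>> drive_tool(increments=[[[0,0,0.35],[0,0,0]],[[0,0,0.23],[0,0,0]],[[0,0,0],[0,0,0]]])

```text
t: 31.83
eef_pos: [411.9, -312.0, -20.2]
tcp_rot: [-3.141, -0.0, 1.313]
ft_force: [-0.1, 0.6, 0.1]
opening: 0.498
```

>>> drive_tool(increments=[[[0,0,0],[0,0,0]],[[0,0,0],[0,0,0]],[[0,0,0],[0,0,0]],[[0,0,0],[0,0,0]],[[0,0,0],[0,0,0]]], jaw=-1)

```text
t: 32.25
eef_pos: [412.2, -312.3, -19.2]
tcp_rot: [3.141, 0.0, 1.312]
ft_force: [0.5, -0.3, 0.8]
opening: 0.249
```

>>> drive_tool(increments=[[[0,0,0],[0,0,0]],[[0,0,0],[0,0,0]]])

```text
t: 32.42
eef_pos: [412.2, -312.3, -19.3]
tcp_rot: [3.141, 0.0, 1.312]
ft_force: [-0.4, 0.8, 3.7]
opening: 0.25
```

>>> drive_tool(increments=[[[0,0,-0.5],[0,0,0]],[[0,0,-0.95],[0,0,0]],[[0,0,-0.95],[0,0,0]],[[0,0,-0.5],[0,0,0]]])

```text
t: 32.75
eef_pos: [412.5, -312.6, 69.9]
tcp_rot: [3.14, 0.001, 1.312]
ft_force: [0.6, -1.0, -0.0]
opening: 0.249
```

```bash
python3 - <<'E'
from h import *
p=env.read_camera('wrist'); cv2.imwrite('pics/w32.png',p['pixels'])
plan(588,11,60,1.33,smax=1.1)
E
```

```text
at [ 413.2 -313.2   71.6] [3.137e+00 2.000e-03 1.312e+00] F [ 0.9 -0.5  1.8] op 23.5 t 32.8 rows 10
[[1.19, 0.29, 0.04], [0.01, 0.0, -0.02]]
[[1.19, 0.29, 0.04], [0.01, 0.0, -0.02]]
[[1.19, 0.29, 0.04], [0.01, 0.0, -0.02]]
[[1.19, 0.29, 0.04], [0.01, 0.0, -0.02]]
[[1.19, 0.3, 0.04], [0.01, 0.0, -0.02]]
[[1.19, 0.3, 0.04], [0.01, 0.0, -0.02]]
[[1.19, 0.3, 0.04], [0.01, 0.0, -0.02]]
[[1.19, 0.3, 0.04], [0.01, 0.0, -0.02]]
[[1.19, 0.3, 0.04], [0.01, 0.0, -0.02]]
[[1.19, 0.31, 0.04], [0.01, 0.0, -0.02]]
```

View pics/w32.png

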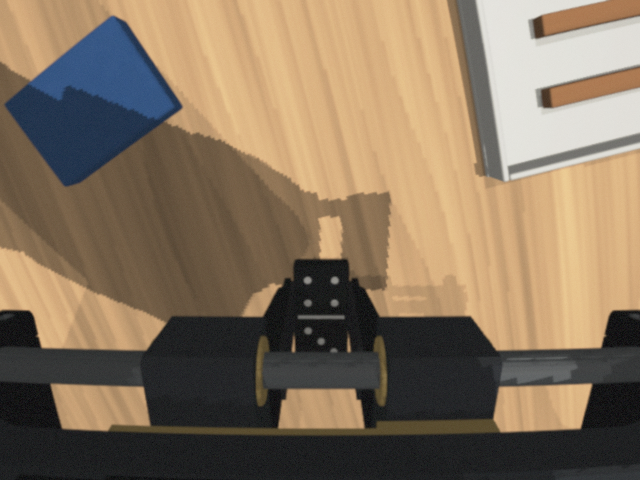

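The domino is held level. Total travel is about (11.9, 3.0), so 12 rows.

>>> drive_tool(increments=[[[0.99,0.25,0],[0,0,0]],[[0.99,0.25,0],[0,0,0]],[[0.99,0.25,0],[0,0,0]],[[0.99,0.25,0],[0,0,0]],[[0.99,0.25,0],[0,0,0]]])

```text
t: 33.22
eef_pos: [486.5, -176.9, 67.1]
tcp_rot: [-3.141, -0.0, 1.312]
ft_force: [0.1, -0.7, -0.1]
opening: 0.249
```

>>> drive_tool(increments=[[[0.99,0.25,0],[0,0,0]],[[0.99,0.25,0],[0,0,0]],[[0.99,0.25,0],[0,0,0]],[[0.99,0.25,0],[0,0,0]],[[0.99,0.25,0],[0,0,0]]])

```text
t: 33.63
eef_pos: [560.8, -42.7, 66.9]
tcp_rot: [-3.141, -0.0, 1.312]
ft_force: [0.3, 0.6, 0.1]
opening: 0.25
```

>>> drive_tool(increments=[[[0.95,0.25,0],[0,0,-0.2]],[[0.9,0.25,0],[0,0,0]],[[0,0,0],[0,0,0]],[[0,0,0],[0,0,0]]])

```text
t: 33.97
eef_pos: [588.7, 7.0, 66.7]
tcp_rot: [-3.141, 0.0, 1.331]
ft_force: [-0.0, -0.9, -1.0]
opening: 0.251
```

```bash
python3 - <<'E'
from h import *
p=env.read_camera('wrist'); cv2.imwrite('pics/w33.png',p['pixels'])
plan(588,11,-14,1.33,smax=1.1)
E
```

```text
at [588.3   6.1  66.8] [-3.14   0.     1.329] F [-0.1  0.3 -0.6] op 23.5 t 34.02 rows 3
[[0.05, -0.02, 0.9], [-0.0, 0.0, -0.0]]
[[0.05, -0.02, 0.9], [-0.0, 0.0, -0.0]]
[[0.05, -0.02, 0.9], [-0.0, 0.0, -0.0]]
```

View pics/w33.png

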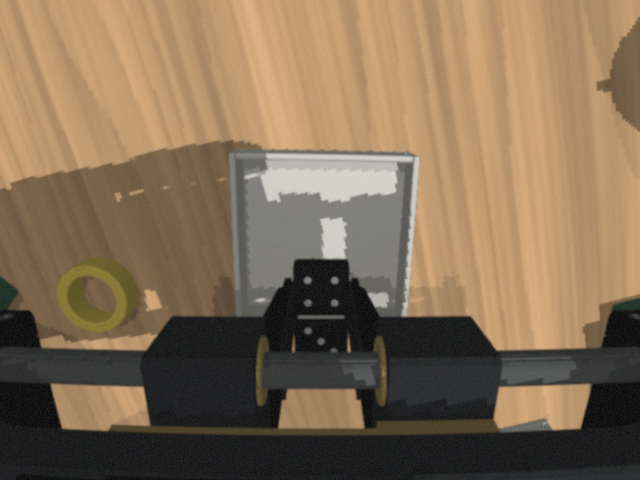

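>>> drive_tool(increments=[[[0.1,0.03,0.7],[0,0,0]],[[0.1,0.03,0.9],[0,0,0]],[[0,0,0.5],[0,0,0]],[[0,0,0],[0,0,0]],[[0,0,0],[0,0,0]]])

```text
t: 34.43
eef_pos: [591.3, 10.3, 4.1]
tcp_rot: [-3.14, 0.0, 1.327]
ft_force: [0.4, -0.3, 0.7]
opening: 0.249
```

```bash
python3 - <<'E'
from h import *
p=env.read_camera('wrist'); cv2.imwrite('pics/w34.png',p['pixels'])
plan(589.5,12,-14.5,1.33,smax=1.1)
E
```

```text
at [591.9  10.4   5. ] [ 3.142 -0.     1.327] F [-0.7  0.4 -0.5] op 23.7 t 34.48 rows 1
[[0.03, -0.09, 0.65], [0.0, -0.0, -0.03]]
```

View pics/w34.png

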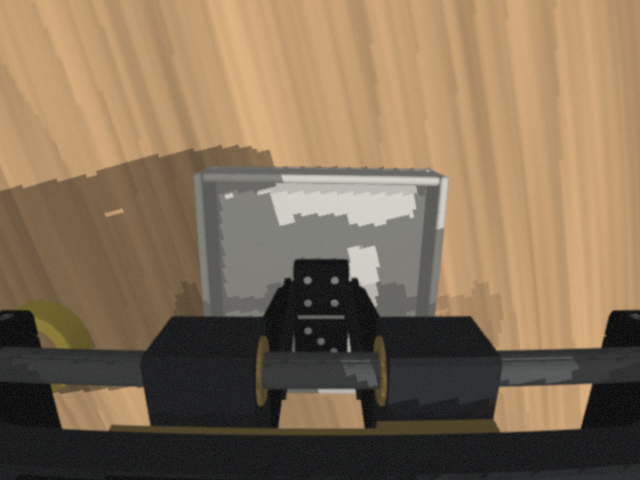

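>>> drive_tool(increments=[[[0,0,0.4],[0,0,0]],[[0,0,0.25],[0,0,0]],[[0,0,0],[0,0,0]],[[0,0,0],[0,0,0]]])

```text
t: 34.82
eef_pos: [591.7, 11.2, -15.2]
tcp_rot: [-3.141, 0.0, 1.328]
ft_force: [0.1, 0.0, 0.6]
opening: 0.259
```

>>> drive_tool(increments=[[[0,0,0],[0,0,0]],[[0,0,0],[0,0,0]],[[0,0,0],[0,0,0]],[[0,0,-0.5],[0,0,0]],[[0,0,-0.9],[0,0,0]]], jaw=-0.1)

```text
t: 35.23
eef_pos: [590.5, 11.3, 25.4]
tcp_rot: [-3.137, 0.001, 1.328]
ft_force: [-0.1, 0.3, -1.4]
opening: 0.444
```

>>> drive_tool(increments=[[[0,0,-1],[0,0,0]],[[0,0,-1],[0,0,0]],[[0,0,-0.8],[0,0,0]]])

```text
t: 35.48
eef_pos: [592.2, 11.2, 113.4]
tcp_rot: [3.14, -0.0, 1.328]
ft_force: [0.3, -0.0, -0.1]
opening: 0.448
```

>>> drive_tool(increments=[[[-0.8,0,-0.5],[0,0,0]],[[-0.8,0,-0.5],[0,0,0]],[[-0.8,0,-0.5],[0,0,0]],[[-0.8,0,0],[0,0,0]],[[0,0,0],[0,0,0]]])

```text
t: 35.9
eef_pos: [568.5, -85.1, 157.2]
tcp_rot: [3.14, 0.001, 1.326]
ft_force: [-0.6, 0.4, -0.6]
opening: 0.45
```

```bash
python3 - <<'E'
from h import *
p=env.read_camera('wrist'); cv2.imwrite('pics/w35.png',p['pixels'])
p=env.read_camera('top'); crop(p,170,140,330,180,2.4,'pics/t35.png')
p=env.read_camera('scene'); crop(p,170,170,280,250,2.4,'pics/s35.png')
s=env.state();print(s['t'],s['eef_pos'])
E
```

```text
36.05 [568.798889   -81.80729249 155.9957701 ]
```

View pics/w35.png

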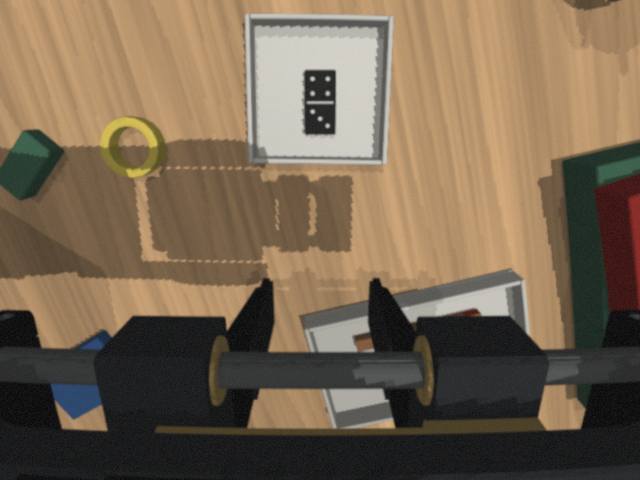

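View pics/t35.png

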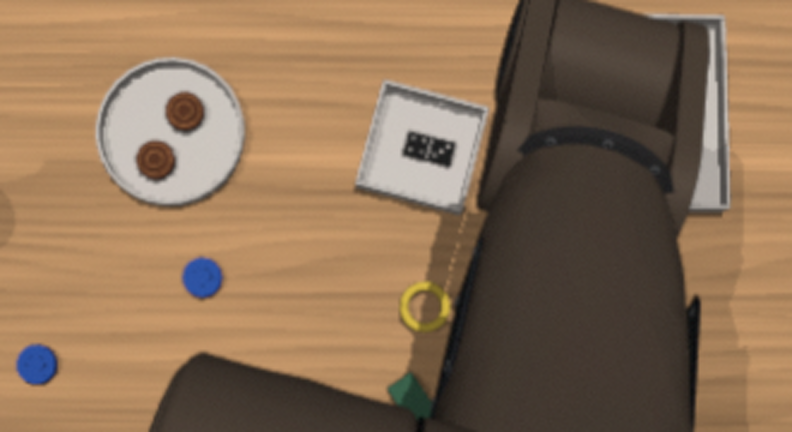

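View pics/s35.png

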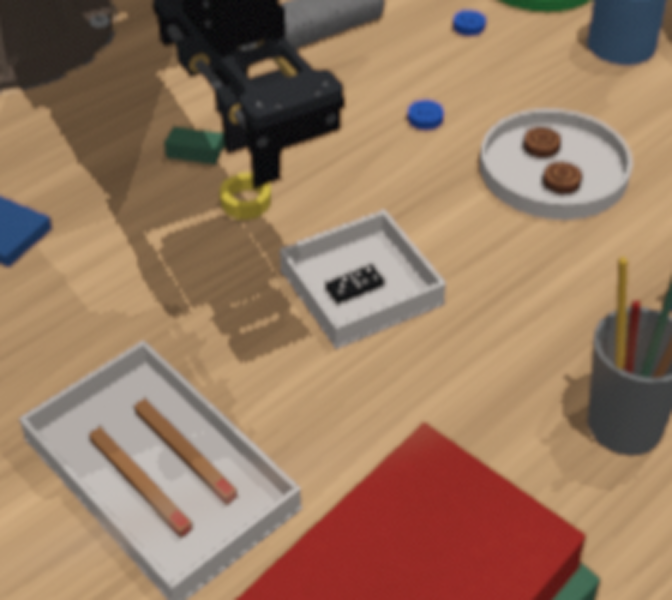

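All five pieces lie flat in their trays. In the scene crop the sticks are at (140,480) and (185,450), the draughts at (541,142) and (562,177), and the domino at (355,284). In the top view the tape is still at pixel (347,268), as at the start. I'm handing in the job.

```bash
python3 - <<'E'
from cell import env
s=env.state();print(s['t'],s['ft_force']); print(env.job_done())
E
```

```text
36.05 [-0.01677927  0.48861062  0.62832572]
the job is handed in; nothing more can be done
None
```

The job is done and handed in at about 36 s. Both draughts are in the white round dish, both matchsticks in the long tray and the domino in the square box. draught_b came out of the long tray before any matchstick went in.

**Last checks:** The final pictures show every piece lying flat on its tray floor, none on top of another, with the gripper up and clear. The tape roll is at the same top-view pixel as at the start. The mug was not re-measured after the start, but the arm never worked near it. The blue discs and the green dish were left alone. The highest wrist force I saw was about 6 N.

**What went wrong or disagreed:**
- **First grasps:** The first two attempts on draught_a closed on nothing. The reported TCP sits about 20 mm lower than the fingertips appear in the pictures. I grasped by what the cameras showed after that, and every later grasp held first time.
- **Position offset:** The arm's reported positions and the top camera differed by about 2 mm. I allowed for that when placing the pieces.

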